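# Refill the cam-locked day-box carrier

## Robot

A 6-joint arm with a two-finger parallel gripper is mounted at the origin on the work surface. World frame = base frame: x ahead of the robot, y to its left, z up, the work surface at z = 0. Lengths are in mm, angles in degrees, forces in N, time in s.
With the tool pointing down it reaches from about 300 to 850 mm from the base axis. Payload 4.2 kg.
Tool frame: the origin (TCP) lies at the very end of the fingers, on their centre line; the grasp point (between the pads) lies env.grip_point_offset behind it (env.grip_point_offset is the distance from the TCP to the grasp point, in mm); z points along the fingers, y is the direction in which the jaws open and shut (so a half turn about z gives the same grasp; the last joint's range is limited). The gripper opens to 91 mm and grips with 3 to 60 N. Pads are 32 mm wide; open, the fingers measure 118 mm over their backs; the gripper's body (76 mm by 178 mm) begins 60 mm behind the grasp point.
Start: joints at [65.088, 18.312, 89.639, -0, 72.044, -1.146], TCP at [231.733, 526.254, 213.976] pointing down, gripper open.
Joint ranges: [-177.97, 177.97], [-48.28, 115.42], [12.27, 149.76], [-77.06, 257.06], [2.81, 150.46], [-146.56, 146.56]. Speed limits (degrees/s): [147.25, 147.25, 180, 180, 180, 180].

## Interface

Orientations are given as [roll, pitch, yaw] about the fixed x, y, z axes, in that order (R = Rz(yaw) Ry(pitch) Rx(roll)).
In Python, from workcell import env, grab_frame, camera_params gives the robot as it stands. The module is installed in compiled form; this text tells all that it offers.
- The arm moves only by the shell command python3 -m creep 'ROWS' [OPENING] [FORCE]. ROWS is a JSON object of lists of equal length, an entry for each row: "offset": the shift along the tool's x, y, z in m, a list of three; "rotation": the turn, a rotation vector about the tool's x, y, z in degrees, a list of three. A call has 1 to 5 rows; each row shifts and turns the commanded pose from where the row before left it, along the tool's axes as they then stand; what a row does not reach is not made up. A row lasts 1/8 s, in which the tool goes at most 62.5 mm and 10.7 degrees, less where a joint would pass 70% of its speed; a pose out of reach is approached as far as the arm can. A call is refused whole if a number of a shift passes 0.0625 or a number of a turn 10.7, either way. A call with a gripper value outside its range is refused whole. OPENING is the closure, from 0 (fully open) to 1 (shut), set as the call begins (- or left out, the last holds). The fingers move at their own pace and stop on an object; FORCE is the grip in N (left out, the last holds). Time passes only in rows, so rows that do not move let the fingers close. It gives the time, the measured TCP pose, the force and the opening at its end, in the units of the state.
- env.state(): the state, without advancing time (a new reading comes with each control period).
- grab_frame(name): name is "scene" or "side" or "wrist"; returns the picture (400x640x3 uint8, red, green, blue); there is no depth.
- camera_params(name): a dict with "mtx" (3x3 intrinsics, pixels), "R" (3x3) and "t" (3): a world point X has camera coordinates R X + t. Camera axes: x right, y down, z forward; pixel columns grow to the right and rows downward; lengths in mm; the calibration is good to about 2 mm. A picture is of the moment at which its call begins: read the wrist's pose just before it. camera_params takes no time and is no camera call; for the wrist camera it gives the pose at the moment of the call.
- env.job_done(): hands the job in, once; it reports no verdict.
The state is a dict: "time_s": time; "qpos": joint angles; "qvel": joint speeds; "effort": joint torques, N m; "ee_pos": TCP position; "ee_rot": TCP orientation; "force": force on the tool from outside, world axes, zero at the start; "torque": the same for the moment, N m; "gripper_width": finger opening in mm.
Only numpy, scipy, OpenCV 4.12 (cv2) and the standard library are available. Lean on these libraries where they do the work, as an engineer would, in place of code of your own. Each camera call takes 0.05 s, during which the arm holds its last target.

## Task

Refill the day-box carrier: flip its red cam lever fully over to free the slide, draw the slide back, lift the finished white box out and set it down flat, lid up, in the free part of the cream tray, and put every coloured day box on the sill into the channel, lids up, lying crosswise side by side between the end plate and the slide. Then, with the lever still free, run the slide up gently until you feel that it has closed the row against the end plate with no gaps left, and flip the lever all the way back to lock it. Leave everything else on the sill and in the tray where it is.

Things in the scene. Friction and masses are not known exactly. Their poses are not given: they have to be found in the camera images.
- carrier: fixed blue-grey metal channel, 300 mm long (y); floor 6 mm above the sill. Origin: on the sill under mid-channel, mid-length. Channel 64 mm wide inside (x -32 to +32 mm), between a 4 mm lip (-x side) and a 22 mm guide bar (+x side), both 14 mm high above the sill. Boxes lie across it, long side along carrier x. The end plate is 40 mm high, its inner face at y = -142 mm
- end_face (a point): middle of the inner face of the end plate, 20 mm above the sill
- slide: the slide, 60 mm long, front plate 60 mm wide and 41 mm high above the sill. Origin: on the channel floor, mid-channel, in the plane of the front face that meets the boxes; axes as the carrier's. Its carrier y runs from -142 mm (closed on the end plate) to +78 mm (fully drawn back); friction 1.5 N when free, held against some 55 N when locked. Starts locked 37 to 58 mm open, white box in the gap
- slide_grip (a point): point to pinch on the slide's black grip tab: 12 mm behind the front face, mid-channel, 56 mm above the sill. The tab is upright, 14 mm wide in carrier x, 20 mm long in carrier y, from 36 to 68 mm above the sill
- lever (a joint): angle of the red cam lever, rad: 0 = locked, leaning 38 degrees over the channel (to carrier -x); 1.33 = fully free, leaning 38 degrees outwards (+x). It swings about an axis along carrier y, across the slide's travel, stays where it is left and takes up to 0.25 N m; it grips below about 0.4 and is free above 0.6. Closed fingers can flip it by pushing sideways near its tip
- lever_hinge (a point): the lever's axis, on the slide above the guide bar: carrier x = +44 mm, 44 mm behind the slide's front face, 20 mm above the sill. Between lever and grip tab there are 17 mm clear in carrier y
- lever_tip (a point): centre of the 14 mm ball at the lever's end, 59 mm from the axis; the lever's rod is 9 mm thick
- box_green: green plastic day box with a paler flat lid of the same colour, 58 x 30 x 34 mm high, 35 to 70 g. Origin: centre of its underside; x along its 58 mm length, z up through the lid; either end may face forward. May be absent (None)
- box_orange: orange plastic day box with a paler flat lid of the same colour, 58 x 30 x 34 mm high, 35 to 70 g. Origin: centre of its underside; x along its 58 mm length, z up through the lid; either end may face forward. May be absent (None)
- box_blue: blue plastic day box with a paler flat lid of the same colour, 58 x 30 x 34 mm high, 35 to 70 g. Origin: centre of its underside; x along its 58 mm length, z up through the lid; either end may face forward. May be absent (None)
- box_purple: purple plastic day box with a paler flat lid of the same colour, 58 x 30 x 34 mm high, 35 to 70 g. Origin: centre of its underside; x along its 58 mm length, z up through the lid; either end may face forward. May be absent (None)
- box_yellow: yellow plastic day box with a paler flat lid of the same colour, 58 x 30 x 34 mm high, 35 to 70 g. Origin: centre of its underside; x along its 58 mm length, z up through the lid; either end may face forward. May be absent (None)
- box_white: white day box, all white, the finished one: same size and axes as the coloured boxes, 50 g. Lies in the channel at the start, always present
- tray: cream plastic tray fixed to the sill, 340 (x) x 240 (y) x 22 mm high, floor 4 mm above the sill, walls 4 mm. Origin: on the sill under its centre. Dispenser, jar and tin stand in it; the corner at tray x = -85, y = -50 mm is free for at least 50 mm around
- dispenser: bystander in the tray: round white twist-dial pill dispenser, 104 mm across, 56 mm high; origin centre of underside
- jar: bystander in the tray: clear glass jar with a steel lid, 60 mm across, 85 mm high; origin centre of underside
- tin: bystander in the tray: steel tablet tin, 90 x 58 x 23 mm; origin centre of underside
- vial_block: bystander: wooden block 50 x 130 x 42 mm with three capped amber vials standing in it, 78 mm high in all; origin centre of underside
- bell: bystander: small blue and white ceramic bell, 54 mm across, 65 mm high; origin centre of underside
- cup: bystander: white ceramic cup, 72 mm across, 80 mm high; origin centre of underside
- syrup: bystander: amber bottle, 52 mm across, 90 mm high; origin centre of underside

How it is judged (in metres and radians):
On the way, in this order (a step that is already met when the one before it is completed fails the run):
1. the cam lever is flipped over to free the slide (value of joint lever above 1.05 rad), for 0.2 s.
2. the white box is out and every coloured box lies in the channel, lid up, lever still free (value of joint lever above 0.8 rad and (z of box_white in the frame of carrier above 0.045 m or x of box_white in the frame of carrier below -0.06 m or x of box_white in the frame of carrier above 0.08 m or y of box_white in the frame of carrier above 0.16 m or y of box_white in the frame of carrier below -0.16 m) and x of box_green in the frame of carrier between -0.008 and 0.008 m and z of box_green in the frame of carrier between 0.003 and 0.01 m and y of box_green in the frame of carrier between -0.132 and 0.07 m and angle between each of box_green, box_orange, box_blue, box_purple, box_yellow's own z axis and vertical below 0.1 rad and x of box_orange in the frame of carrier between -0.008 and 0.008 m and z of box_orange in the frame of carrier between 0.003 and 0.01 m and y of box_orange in the frame of carrier between -0.132 and 0.07 m and x of box_blue in the frame of carrier between -0.008 and 0.008 m and z of box_blue in the frame of carrier between 0.003 and 0.01 m and y of box_blue in the frame of carrier between -0.132 and 0.07 m and x of box_purple in the frame of carrier between -0.008 and 0.008 m and z of box_purple in the frame of carrier between 0.003 and 0.01 m and y of box_purple in the frame of carrier between -0.132 and 0.07 m and x of box_yellow in the frame of carrier between -0.008 and 0.008 m and z of box_yellow in the frame of carrier between 0.003 and 0.01 m and y of box_yellow in the frame of carrier between -0.132 and 0.07 m), for 0.2 s.
3. the slide is run up snug against the row, lever still free (value of joint lever above 0.8 rad and ((y of slide in the frame of carrier below -0.048 m and (y of box_green in the frame of carrier between -0.129 and -0.123 m or y of box_orange in the frame of carrier between -0.129 and -0.123 m or y of box_blue in the frame of carrier between -0.129 and -0.123 m or y of box_purple in the frame of carrier between -0.129 and -0.123 m or y of box_yellow in the frame of carrier between -0.129 and -0.123 m) and (y of box_green in the frame of carrier between -0.099 and -0.093 m or y of box_orange in the frame of carrier between -0.099 and -0.093 m or y of box_blue in the frame of carrier between -0.099 and -0.093 m or y of box_purple in the frame of carrier between -0.099 and -0.093 m or y of box_yellow in the frame of carrier between -0.099 and -0.093 m) and (y of box_green in the frame of carrier between -0.069 and -0.063 m or y of box_orange in the frame of carrier between -0.069 and -0.063 m or y of box_blue in the frame of carrier between -0.069 and -0.063 m or y of box_purple in the frame of carrier between -0.069 and -0.063 m or y of box_yellow in the frame of carrier between -0.069 and -0.063 m)) or (y of slide in the frame of carrier below -0.018 m and (y of box_green in the frame of carrier between -0.129 and -0.123 m or y of box_orange in the frame of carrier between -0.129 and -0.123 m or y of box_blue in the frame of carrier between -0.129 and -0.123 m or y of box_purple in the frame of carrier between -0.129 and -0.123 m or y of box_yellow in the frame of carrier between -0.129 and -0.123 m) and (y of box_green in the frame of carrier between -0.099 and -0.093 m or y of box_orange in the frame of carrier between -0.099 and -0.093 m or y of box_blue in the frame of carrier between -0.099 and -0.093 m or y of box_purple in the frame of carrier between -0.099 and -0.093 m or y of box_yellow in the frame of carrier between -0.099 and -0.093 m) and (y of box_green in the frame of carrier between -0.069 and -0.063 m or y of box_orange in the frame of carrier between -0.069 and -0.063 m or y of box_blue in the frame of carrier between -0.069 and -0.063 m or y of box_purple in the frame of carrier between -0.069 and -0.063 m or y of box_yellow in the frame of carrier between -0.069 and -0.063 m) and (y of box_green in the frame of carrier between -0.039 and -0.033 m or y of box_orange in the frame of carrier between -0.039 and -0.033 m or y of box_blue in the frame of carrier between -0.039 and -0.033 m or y of box_purple in the frame of carrier between -0.039 and -0.033 m or y of box_yellow in the frame of carrier between -0.039 and -0.033 m)) or (y of slide in the frame of carrier below 0.012 m and (y of box_green in the frame of carrier between -0.129 and -0.123 m or y of box_orange in the frame of carrier between -0.129 and -0.123 m or y of box_blue in the frame of carrier between -0.129 and -0.123 m or y of box_purple in the frame of carrier between -0.129 and -0.123 m or y of box_yellow in the frame of carrier between -0.129 and -0.123 m) and (y of box_green in the frame of carrier between -0.099 and -0.093 m or y of box_orange in the frame of carrier between -0.099 and -0.093 m or y of box_blue in the frame of carrier between -0.099 and -0.093 m or y of box_purple in the frame of carrier between -0.099 and -0.093 m or y of box_yellow in the frame of carrier between -0.099 and -0.093 m) and (y of box_green in the frame of carrier between -0.069 and -0.063 m or y of box_orange in the frame of carrier between -0.069 and -0.063 m or y of box_blue in the frame of carrier between -0.069 and -0.063 m or y of box_purple in the frame of carrier between -0.069 and -0.063 m or y of box_yellow in the frame of carrier between -0.069 and -0.063 m) and (y of box_green in the frame of carrier between -0.039 and -0.033 m or y of box_orange in the frame of carrier between -0.039 and -0.033 m or y of box_blue in the frame of carrier between -0.039 and -0.033 m or y of box_purple in the frame of carrier between -0.039 and -0.033 m or y of box_yellow in the frame of carrier between -0.039 and -0.033 m) and (y of box_green in the frame of carrier between -0.009 and -0.003 m or y of box_orange in the frame of carrier between -0.009 and -0.003 m or y of box_blue in the frame of carrier between -0.009 and -0.003 m or y of box_purple in the frame of carrier between -0.009 and -0.003 m or y of box_yellow in the frame of carrier between -0.009 and -0.003 m)))), for 0.2 s.
At the end, for the whole second after the job is handed in: lever below 0.25 rad; every coloured box on the channel floor, lid up, crosswise (0.07 rad), within 8 mm of mid-channel; the row closed between end plate and slide with at most 4 mm of play in all; white box flat, lid up, in the tray, within 150 x 100 mm of its centre; all at rest (value of joint lever below 0.25 rad and ((y of slide in the frame of carrier below -0.048 m and (y of box_green in the frame of carrier between -0.129 and -0.123 m or y of box_orange in the frame of carrier between -0.129 and -0.123 m or y of box_blue in the frame of carrier between -0.129 and -0.123 m or y of box_purple in the frame of carrier between -0.129 and -0.123 m or y of box_yellow in the frame of carrier between -0.129 and -0.123 m) and (y of box_green in the frame of carrier between -0.099 and -0.093 m or y of box_orange in the frame of carrier between -0.099 and -0.093 m or y of box_blue in the frame of carrier between -0.099 and -0.093 m or y of box_purple in the frame of carrier between -0.099 and -0.093 m or y of box_yellow in the frame of carrier between -0.099 and -0.093 m) and (y of box_green in the frame of carrier between -0.069 and -0.063 m or y of box_orange in the frame of carrier between -0.069 and -0.063 m or y of box_blue in the frame of carrier between -0.069 and -0.063 m or y of box_purple in the frame of carrier between -0.069 and -0.063 m or y of box_yellow in the frame of carrier between -0.069 and -0.063 m)) or (y of slide in the frame of carrier below -0.018 m and (y of box_green in the frame of carrier between -0.129 and -0.123 m or y of box_orange in the frame of carrier between -0.129 and -0.123 m or y of box_blue in the frame of carrier between -0.129 and -0.123 m or y of box_purple in the frame of carrier between -0.129 and -0.123 m or y of box_yellow in the frame of carrier between -0.129 and -0.123 m) and (y of box_green in the frame of carrier between -0.099 and -0.093 m or y of box_orange in the frame of carrier between -0.099 and -0.093 m or y of box_blue in the frame of carrier between -0.099 and -0.093 m or y of box_purple in the frame of carrier between -0.099 and -0.093 m or y of box_yellow in the frame of carrier between -0.099 and -0.093 m) and (y of box_green in the frame of carrier between -0.069 and -0.063 m or y of box_orange in the frame of carrier between -0.069 and -0.063 m or y of box_blue in the frame of carrier between -0.069 and -0.063 m or y of box_purple in the frame of carrier between -0.069 and -0.063 m or y of box_yellow in the frame of carrier between -0.069 and -0.063 m) and (y of box_green in the frame of carrier between -0.039 and -0.033 m or y of box_orange in the frame of carrier between -0.039 and -0.033 m or y of box_blue in the frame of carrier between -0.039 and -0.033 m or y of box_purple in the frame of carrier between -0.039 and -0.033 m or y of box_yellow in the frame of carrier between -0.039 and -0.033 m)) or (y of slide in the frame of carrier below 0.012 m and (y of box_green in the frame of carrier between -0.129 and -0.123 m or y of box_orange in the frame of carrier between -0.129 and -0.123 m or y of box_blue in the frame of carrier between -0.129 and -0.123 m or y of box_purple in the frame of carrier between -0.129 and -0.123 m or y of box_yellow in the frame of carrier between -0.129 and -0.123 m) and (y of box_green in the frame of carrier between -0.099 and -0.093 m or y of box_orange in the frame of carrier between -0.099 and -0.093 m or y of box_blue in the frame of carrier between -0.099 and -0.093 m or y of box_purple in the frame of carrier between -0.099 and -0.093 m or y of box_yellow in the frame of carrier between -0.099 and -0.093 m) and (y of box_green in the frame of carrier between -0.069 and -0.063 m or y of box_orange in the frame of carrier between -0.069 and -0.063 m or y of box_blue in the frame of carrier between -0.069 and -0.063 m or y of box_purple in the frame of carrier between -0.069 and -0.063 m or y of box_yellow in the frame of carrier between -0.069 and -0.063 m) and (y of box_green in the frame of carrier between -0.039 and -0.033 m or y of box_orange in the frame of carrier between -0.039 and -0.033 m or y of box_blue in the frame of carrier between -0.039 and -0.033 m or y of box_purple in the frame of carrier between -0.039 and -0.033 m or y of box_yellow in the frame of carrier between -0.039 and -0.033 m) and (y of box_green in the frame of carrier between -0.009 and -0.003 m or y of box_orange in the frame of carrier between -0.009 and -0.003 m or y of box_blue in the frame of carrier between -0.009 and -0.003 m or y of box_purple in the frame of carrier between -0.009 and -0.003 m or y of box_yellow in the frame of carrier between -0.009 and -0.003 m))) and x of box_green in the frame of carrier between -0.008 and 0.008 m and z of box_green in the frame of carrier between 0.003 and 0.01 m and y of box_green in the frame of carrier between -0.132 and 0.07 m and angle between each of box_green, box_orange, box_blue, box_purple, box_yellow, box_white's own z axis and vertical below 0.1 rad and x of box_orange in the frame of carrier between -0.008 and 0.008 m and z of box_orange in the frame of carrier between 0.003 and 0.01 m and y of box_orange in the frame of carrier between -0.132 and 0.07 m and x of box_blue in the frame of carrier between -0.008 and 0.008 m and z of box_blue in the frame of carrier between 0.003 and 0.01 m and y of box_blue in the frame of carrier between -0.132 and 0.07 m and x of box_purple in the frame of carrier between -0.008 and 0.008 m and z of box_purple in the frame of carrier between 0.003 and 0.01 m and y of box_purple in the frame of carrier between -0.132 and 0.07 m and x of box_yellow in the frame of carrier between -0.008 and 0.008 m and z of box_yellow in the frame of carrier between 0.003 and 0.01 m and y of box_yellow in the frame of carrier between -0.132 and 0.07 m and angle between the x axis of each of box_green, box_orange, box_blue, box_purple, box_yellow and the x axis of carrier, either way round below 0.07 rad and x of box_white in the frame of tray between -0.15 and 0.15 m and y of box_white in the frame of tray between -0.1 and 0.1 m and z of box_white in the frame of tray between 0.001 and 0.008 m and linear speed of each of box_green, box_orange, box_blue, box_purple, box_yellow, box_white below 0.02 m/s); the robot touches nothing.
It fails at once if a bystander is shifted more than 3 cm (distance of any of dispenser, jar, tin, vial_block, bell, cup, syrup from where it was at the start of the episode above 0.03 m).
It fails at once if a box is squeezed by the slide with more than 40 N (contact force between slide and box_green above 40 N or contact force between slide and box_orange above 40 N or contact force between slide and box_blue above 40 N or contact force between slide and box_purple above 40 N or contact force between slide and box_yellow above 40 N or contact force between slide and box_white above 40 N).
Of box_green, box_orange, box_blue, box_purple, box_yellow only 3 to 5 are there at a start; the rules pass over those that are not, and their reading is None.
At some moment in a run one of box_green, box_orange, box_blue, box_purple, box_yellow may be knocked a few centimetres aside while the robot is not near it.
Once in a run the grip may slacken for a moment while it holds something.
It also fails if it takes over 208 s, if anything falls off the work surface, if the arm or the gripper's body presses on something with over 40 N, if the wrist force passes 120 N, or if a joint passes its speed limit or range.

## Working session

There is one attempt and no reset: what is moved stays moved. The work goes in short steps, Python scripts to look and compute and a shell command to move; the robot and the scene stay as the last step left them, time stands still between calls to the robot, and variables do not carry over. Pictures are saved under pics/ and viewed, and the job is handed in when it is done.

```bash
mkdir -p pics; cat > h.py <<'E'
from workcell import env, grab_frame, camera_params
import numpy as np, cv2
from scipy.spatial.transform import Rotation as Ro
def snap(name,fn,crop=None,scale=1):
    p=camera_params(name); im=grab_frame(name)
    np.savez('pics/'+fn+'.npz',im=im,K=p['mtx'],R=p['R'],t=p['t'])
    show(fn,crop,scale,fn)
def show(fn,crop,scale,out):
    im=np.load('pics/'+fn+'.npz')['im'][:,:,::-1]
    if crop: x0,y0,x1,y1=crop; im=im[y0:y1,x0:x1]
    im=cv2.resize(im,None,fx=scale,fy=scale,interpolation=cv2.INTER_CUBIC)
    cv2.imwrite('pics/'+out+'.png',im)
def ray(fn,u,v,z):
    d=np.load('pics/'+fn+'.npz'); K=np.array(d['K']);R=np.array(d['R']);t=np.array(d['t']).reshape(3)
    c=-R.T@t; r=R.T@np.linalg.solve(K,[u,v,1.]); s=(z-c[2])/r[2]; return c+s*r
def proj(fn,X):
    d=np.load('pics/'+fn+'.npz'); q=d['K']@(d['R']@np.array(X,float)+np.array(d['t']).reshape(3)); return q[:2]/q[2]
def toolrel(dx):
    """world delta mm -> tool axes m"""
    s=env.state(); R=Ro.from_euler('xyz',s['ee_rot'],degrees=True).as_matrix()
    return R.T@np.array(dx,float)/1000
E
python3 - <<'E'
from h import *
print(env.state(), env.grip_point_offset)
for n in ['scene','side','wrist']:
    snap(n,n+'0',None,1.25); p=camera_params(n); print(n,p)
E
```

```text
{'time_s': 0.0, 'qpos': array([ 6.50882439e+01,  1.83521480e+01,  8.97058486e+01, -2.43676460e-04,
        7.20454923e+01, -1.14366748e+00]), 'qvel': array([-0.07669007, -0.03348232,  0.10043016, -0.00550774,  0.02084018,
       -0.04482146]), 'effort': array([ 5.38801560e-04, -4.12466633e+01, -2.31976712e+01,  7.27743236e-02,
        4.59544756e-02, -1.16571400e-04]), 'ee_pos': array([231.51022389, 525.77653924, 213.11899498]), 'ee_rot': array([-1.79896527e+02, -1.83395206e-03,  1.56231985e+02]), 'force': array([-0.34233731,  0.4237336 ,  0.08730865]), 'torque': array([ 0.06199484,  0.00763091, -0.02479758]), 'gripper_width': 91.13396932080971} 18.8
scene {'mtx': array([[520.84050361,   0.        , 318.53233715],
       [  0.        , 520.84050361, 198.91289466],
       [  0.        ,   0.        ,   1.        ]]), 'R': array([[ 0.88658765,  0.46239215,  0.01248348],
       [ 0.38765509, -0.72802214, -0.56542666],
       [-0.2523606 ,  0.50613957, -0.8247041 ]]), 't': array([-549.34539292, -214.24355763, 1717.9115192 ])}
side {'mtx': array([[413.20792313,   0.        , 314.56038417],
       [  0.        , 413.20792313, 200.78623277],
       [  0.        ,   0.        ,   1.        ]]), 'R': array([[ 0.75598625, -0.65424975,  0.02102502],
       [-0.34824518, -0.42917938, -0.83338487],
       [ 0.55426535,  0.62270565, -0.55229304]]), 't': array([-482.96149647,  257.28271382, 1029.11846984])}
wrist {'mtx': array([[357.9941034 ,   0.        , 324.46207004],
       [  0.        , 357.9941034 , 198.06051609],
       [  0.        ,   0.        ,   1.        ]]), 'R': array([[ 0.40241752,  0.91545568, -0.00101697],
       [ 0.88699536, -0.38963156,  0.24784364],
       [ 0.22649363, -0.10063867, -0.96879951]]), 't': array([-575.87488766,  -29.15185145,  389.06713706])}
```

View pics/scene0.png

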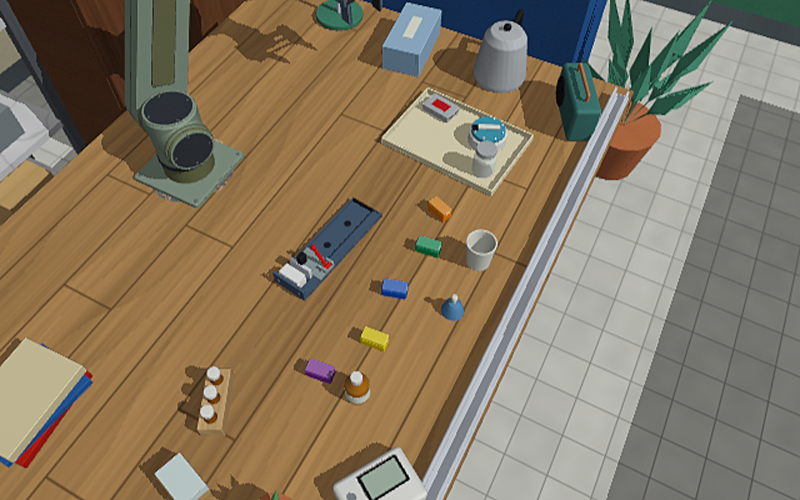

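View pics/side0.png

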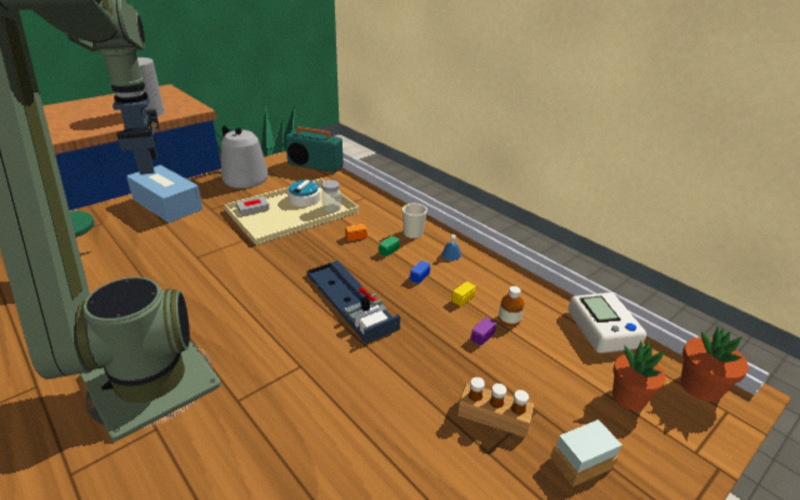

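View pics/wrist0.png

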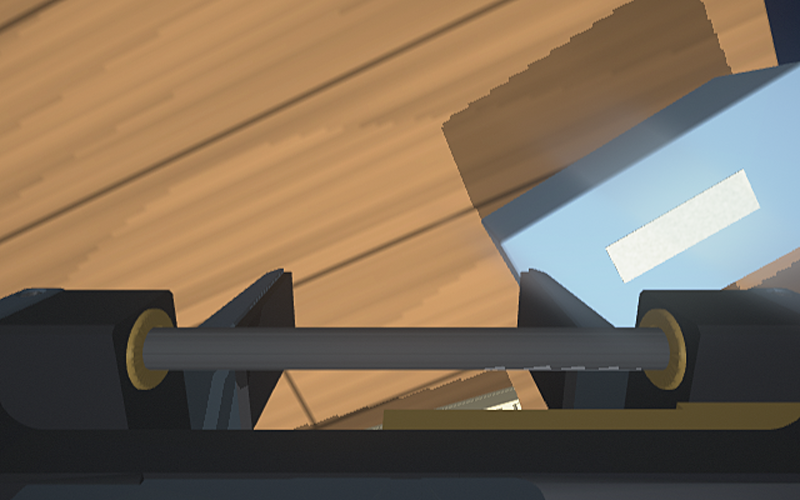

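```bash
python3 - <<'E'
from h import *
show('scene0',(210,150,310,245),8,'sc_car')
show('scene0',(230,150,400,320),4.5,'sc_box')
show('scene0',(300,65,430,160),6,'sc_tray')
E
```

```text
(no output)
```

View pics/sc_car.png

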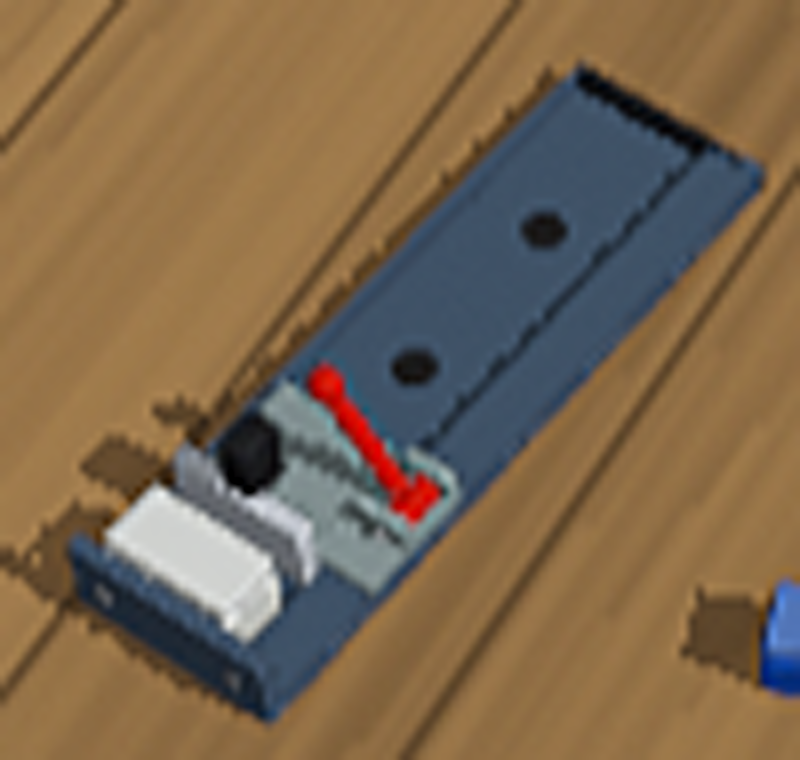

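View pics/sc_box.png

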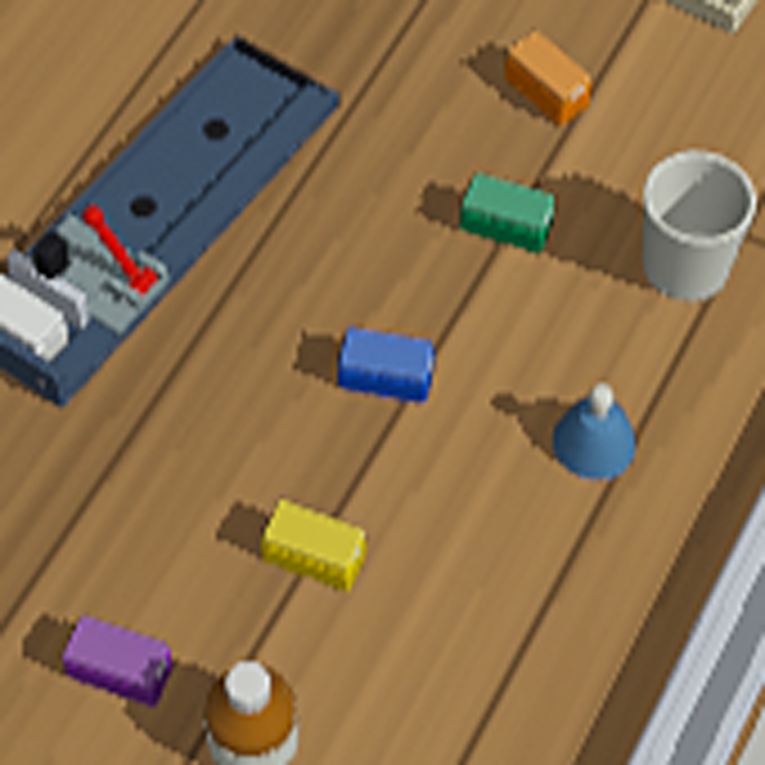

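View pics/sc_tray.png

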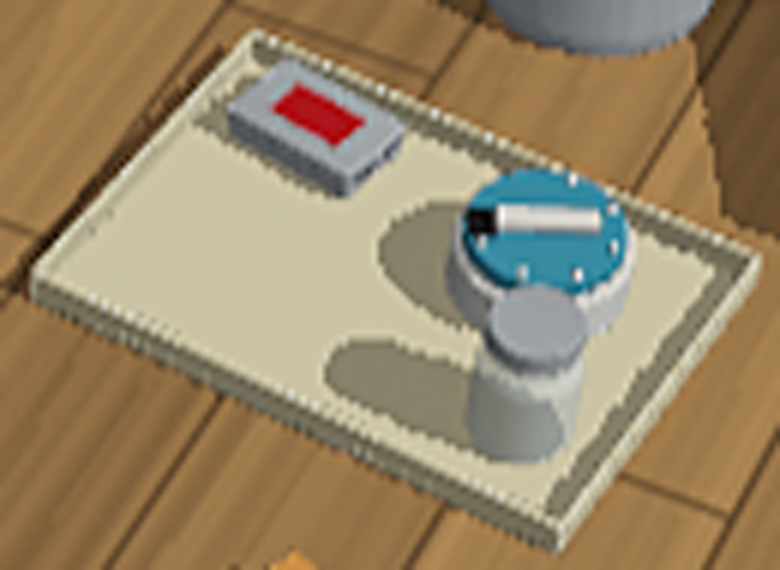

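```bash
python3 - <<'E'
from h import *
def pts(nm,l,o,s,z,fn='scene0'):
    P=[ray(fn,o[0]+(a-s/2)/s+.0 +0.5-0.0,o[1]+(b-s/2)/s+0.5,z)[:2] for a,b in l]
    print(nm,[tuple(np.round(p,1)) for p in P]); return np.array(P)
o=(210,150)
A=pts('far corners z14',[(580,65),(765,170)],o,8,14)
B=pts('endplate top z40',[(70,540),(270,668)],o,8,40)
B2=pts('endplate bottom z0',[(80,595),(270,720)],o,8,0)
pts('white top z40',[(155,487),(278,575),(238,620),(105,528)],o,8,40)
pts('frontplate top z41',[(180,445),(310,540)],o,8,41)
pts('tip',[(325,383)],o,8,20+59*np.cos(np.radians(38)))
pts('tab top',[(250,430)],o,8,68)
o=(230,150)
for n,l in dict(orange=[(535,33),(590,90),(560,108),(507,55)],green=[(478,173),(553,203),(543,232),(463,205)],
 blue=[(350,328),(434,347),(430,382),(340,362)],yellow=[(285,500),(366,543),(350,578),(264,540)],purple=[(85,618),(170,655),(158,692),(66,650)]).items():
    P=pts(n,l,o,4.5,34); print('   c',P.mean(0).round(1),'L',np.linalg.norm(P[1]-P[0]).round(),np.linalg.norm(P[2]-P[3]).round(),'W',np.linalg.norm(P[3]-P[0]).round(),np.linalg.norm(P[2]-P[1]).round(),'yaw',np.degrees(np.arctan2(*((P[1]-P[0]+P[2]-P[3])[::-1]))).round(1))
P=pts('tray z22',[(255,30),(760,255),(555,550),(30,270)],(300,65),6,22);print(P.mean(0),[np.linalg.norm(P[i]-P[i-1]) for i in range(4)])
E
```

```text
far corners z14 [(np.float64(436.2), np.float64(104.5)), (np.float64(525.6), np.float64(93.0))]
endplate top z40 [(np.float64(395.1), np.float64(-188.0)), (np.float64(486.5), np.float64(-199.6))]
endplate bottom z0 [(np.float64(392.3), np.float64(-187.7)), (np.float64(481.7), np.float64(-199.8))]
white top z40 [(np.float64(409.5), np.float64(-154.7)), (np.float64(468.5), np.float64(-165.7)), (np.float64(466.0), np.float64(-188.2)), (np.float64(403.3), np.float64(-177.9))]
frontplate top z41 [(np.float64(408.0), np.float64(-135.6)), (np.float64(471.2), np.float64(-148.3))]
tip [(np.float64(451.3), np.float64(-101.5))]
tab top [(np.float64(439.2), np.float64(-132.2))]
orange [(np.float64(626.4), np.float64(191.4)), (np.float64(681.2), np.float64(164.1)), (np.float64(669.7), np.float64(140.5)), (np.float64(617.7), np.float64(164.7))]
   c [648.7 165.2] L 61.0 57.0 W 28.0 26.0 yaw -25.8
green [(np.float64(644.7), np.float64(65.7)), (np.float64(699.2), np.float64(67.2)), (np.float64(703.4), np.float64(43.2)), (np.float64(647.5), np.float64(37.8))]
   c [673.7  53.4] L 55.0 56.0 W 28.0 24.
[... 303 characters left out ...]
oat64(-210.2)), (np.float64(709.3), np.float64(-235.0)), (np.float64(651.9), np.float64(-237.1))]
   c [ 679.5 -222.5] L 57.0 57.0 W 29.0 25.0 yaw -0.2
purple [(np.float64(584.0), np.float64(-330.4)), (np.float64(640.0), np.float64(-327.2)), (np.float64(645.6), np.float64(-350.2)), (np.float64(585.0), np.float64(-352.8))]
   c [ 613.7 -340.1] L 56.0 61.0 W 22.0 24.0 yaw 2.8
tray z22 [(np.float64(428.1), np.float64(552.9)), (np.float64(762.1), np.float64(521.5)), (np.float64(743.4), np.float64(268.1)), (np.float64(403.2), np.float64(315.5))]
[584.23337349 414.4906461 ] [np.float64(238.663472525684), np.float64(335.50409008871804), np.float64(254.09253864117457), np.float64(343.4829641120487)]
```

```bash
cat >> h.py <<'E'
import json,os
def car(X,T=None):
    cx,cy,yw=T if T else json.load(open('car.json'))
    c,s=np.cos(np.radians(yw)),np.sin(np.radians(yw)); dx,dy=X[0]-cx,X[1]-cy
    return np.array([c*dx+s*dy,-s*dx+c*dy])
def wor(p,T=None):
    cx,cy,yw=T if T else json.load(open('car.json'))
    c,s=np.cos(np.radians(yw)),np.sin(np.radians(yw)); return np.array([cx+c*p[0]-s*p[1],cy+s*p[0]+c*p[1]])
def goto(x,y,z,yaw):
    s=env.state(); p=s['ee_pos']; R=Ro.from_euler('xyz',s['ee_rot'],degrees=True)
    Rt=Ro.from_euler('xyz',[180,0,yaw],degrees=True); d=R.inv().as_matrix()@(np.array([x,y,z])-p)
    rv=(R.inv()*Rt).as_rotvec(degrees=True); print('at',p.round(1),s['ee_rot'].round(1),'w',round(s['gripper_width'],1),'F',s['force'].round(1),'t',round(s['time_s'],1))
    print('tool off m',(d/1000).round(4),'rot',rv.round(1))
E
python3 - <<'E'
from h import *
from scipy.optimize import least_squares
obs=np.array([(436.2,104.5),(525.6,93),(395.1,-188),(486.5,-199.6),(392.3,-187.7),(481.7,-199.8)])
mod=np.array([(-36,150),(54,150),(-36,-150),(54,-150),(-36,-150),(54,-150)],float)
f=lambda T:np.concatenate([wor(m,list(T))-o for m,o in zip(mod,obs)])
r=least_squares(f,[450,-50,-7]); print(r.x,r.fun.round(1))
json.dump(list(r.x),open('car.json','w'))
for n,p in dict(wa=(409.5,-154.7),wb=(468.5,-165.7),fp1=(408,-135.6),fp2=(471.2,-148.3),tip=(451.3,-101.5),tab=(439.2,-132.2)).items(): print(n,car(p).round(1))
d=np.load('pics/wrist0.npz');c=-d['R'].T@d['t'];s=env.state();Rm=Ro.from_euler('xyz',s['ee_rot'],degrees=True).as_matrix()
print('cam in tool',Rm.T@(c-s['ee_pos']),'axis',Rm.T@d['R'][2], Rm.T@d['R'][0])
# bystanders
show('side0',(230,140,560,360),2.4,'sd0')
E
```

```text
[451.0350524  -45.49736519  -8.10022991] [ 0.3  3.6  0.   2.4 -0.8 -0.9 -3.1 -2.   2.  -1.2  1.7 -1.8]
wa [ -25.7 -114. ]
wb [  34.2 -116.5]
fp1 [-29.9 -95.3]
fp2 [ 34.4 -98.9]
tip [  8.2 -55.4]
tab [  0.5 -87.5]
cam in tool [  68.55879648    1.32908947 -170.14705162] axis [-2.47866109e-01  2.63858066e-04  9.68794262e-01] [ 6.63487637e-04  9.99999775e-01 -1.02603733e-04]
```

View pics/sd0.png

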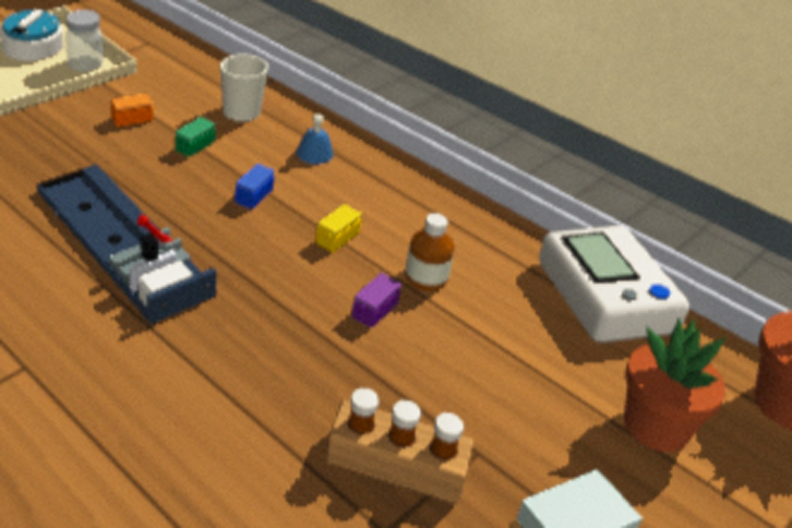

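```bash
python3 - <<'E'
from h import *
w=wor((10,-140));print(w)
goto(*w,240,82)
E
```

```text
[ 441.20855468 -185.50965016]
at [231.6 525.9 213.3] [-179.9   -0.   156.2] w 91.1 F [-0.4 -0.3  0.9] t 0.1
tool off m [-0.4786 -0.5666 -0.0259] rot [-0.1  0.  74.2]
```

```bash

python3 -m creep '{"offset":[[0,0,-0.005],[0,0,-0.005],[0,0,-0.005],[0,0,-0.005],[0,0,-0.005]],"rotation":[[0,0,10.6],[0,0,10.6],[0,0,10.6],[0,0,10.6],[0,0,10.6]]}' 1
python3 -m creep '{"offset":[[0,0,0],[0,0,0]],"rotation":[[0,0,10.6],[0,0,10.6]]}'
python3 - <<'E'
from h import *
goto(*wor((10,-140)),240,82)
E
```

```text
time_s: 0.78
ee_pos: [231.6, 526.1, 238.8]
ee_rot: [-180.0, 0.0, 102.9]
force: [1.3, 0.4, 0.8]
gripper_width: 44.1
time_s: 1.02
ee_pos: [231.6, 526.1, 238.7]
ee_rot: [-180.0, 0.0, 81.7]
force: [0.2, -0.3, 0.8]
gripper_width: 24.1
at [231.6 526.1 238.7] [-180.     0.    81.7] w 24.1 F [ 0.2 -0.3  0.8] t 1.0
tool off m [-0.6738  0.3103 -0.001 ] rot [-0.   0.  -0.3]
```

```bash

python3 -m creep '{"offset":[[-0.056,0.026,0],[-0.056,0.026,0],[-0.056,0.026,0],[-0.056,0.026,0],[-0.056,0.026,0]]}'
python3 -m creep '{"offset":[[-0.056,0.026,0],[-0.056,0.026,0],[-0.056,0.026,0],[-0.056,0.026,0],[-0.056,0.026,0]]}'
python3 -m creep '{"offset":[[-0.056,0.025,0],[-0.056,0.025,0],[0,0,0]]}'
python3 - <<'E'
from h import *
goto(*wor((10,-140)),240,82)
snap('wrist','w1',None,1.25)
E
```

```text
at [231.6 526.1 238.7] [-180.     0.    81.7] w 24.1 F [ 0.2 -0.3  0.8] t 1.0
tool off m [-0.6738  0.3103 -0.001 ] rot [-0.   0.  -0.3]$: bad value
$: bad value
$: bad value
```

View pics/w1.png

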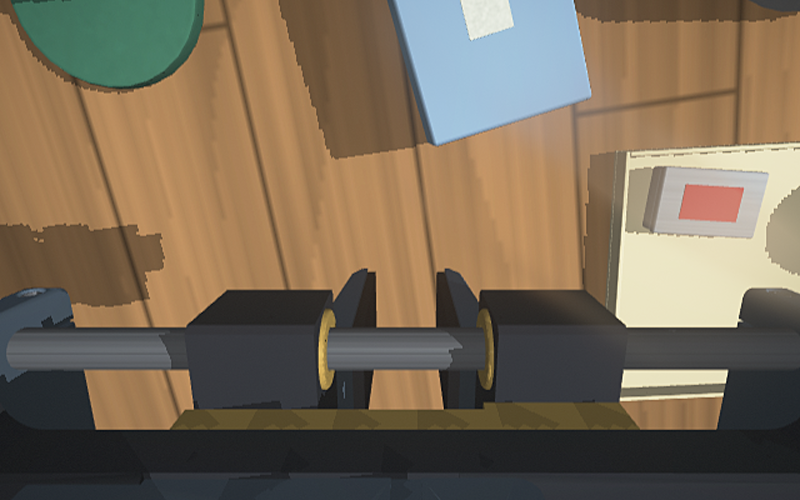

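```bash

python3 -m creep '{"offset":[[-0.056,0.026,0],[-0.056,0.026,0],[-0.056,0.026,0],[-0.056,0.026,0],[-0.056,0.026,0]],"rotation":[[0,0,0],[0,0,0],[0,0,0],[0,0,0],[0,0,0]]}'
python3 -m creep '{"offset":[[-0.056,0.026,0],[-0.056,0.026,0],[-0.056,0.026,0],[-0.056,0.026,0],[-0.056,0.026,0]],"rotation":[[0,0,0],[0,0,0],[0,0,0],[0,0,0],[0,0,0]]}'
python3 -m creep '{"offset":[[-0.056,0.025,0],[-0.056,0.025,0],[0,0,0]],"rotation":[[0,0,0],[0,0,0],[0,0,0]]}'
python3 - <<'E'
from h import *
goto(*wor((10,-140)),240,82)
snap('wrist','w2',None,1.25)
E
```

```text
time_s: 1.7
ee_pos: [321.8, 229.1, 238.9]
ee_rot: [180.0, -0.0, 82.2]
force: [1.8, -0.1, -0.6]
gripper_width: 0.3
time_s: 2.33
ee_pos: [411.8, -66.4, 239.0]
ee_rot: [180.0, -0.0, 82.2]
force: [1.2, 0.4, -0.7]
gripper_width: 0.3
time_s: 2.7
ee_pos: [446.2, -185.7, 238.2]
ee_rot: [-180.0, 0.0, 81.9]
force: [-0.7, 0.2, -1.1]
gripper_width: 0.8
at [ 446.2 -185.7  238.2] [-180.     0.    81.9] w 0.8 F [-0.7  0.2 -1.1] t 2.7
tool off m [-0.0005 -0.0049 -0.0018] rot [-0.   0.  -0.1]
```

View pics/w2.png

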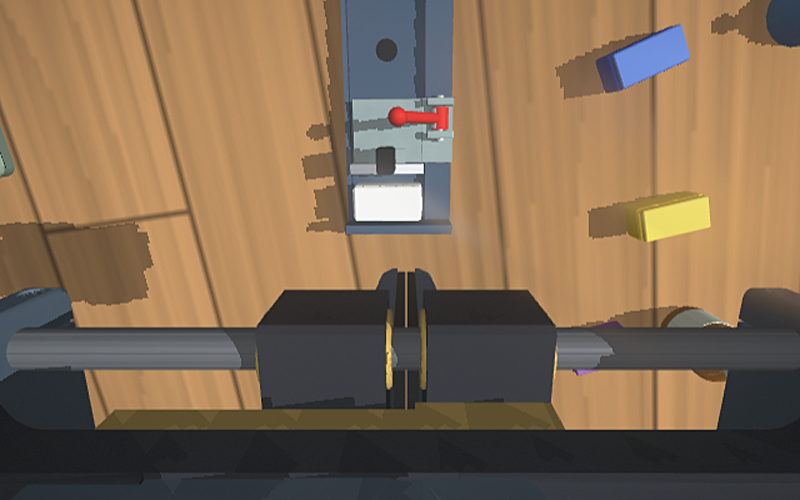

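```bash
python3 - <<'E'
from h import *
show('w2',(260,0,380,200),4,'w2c')
E
```

```text
(no output)
```

View pics/w2c.png

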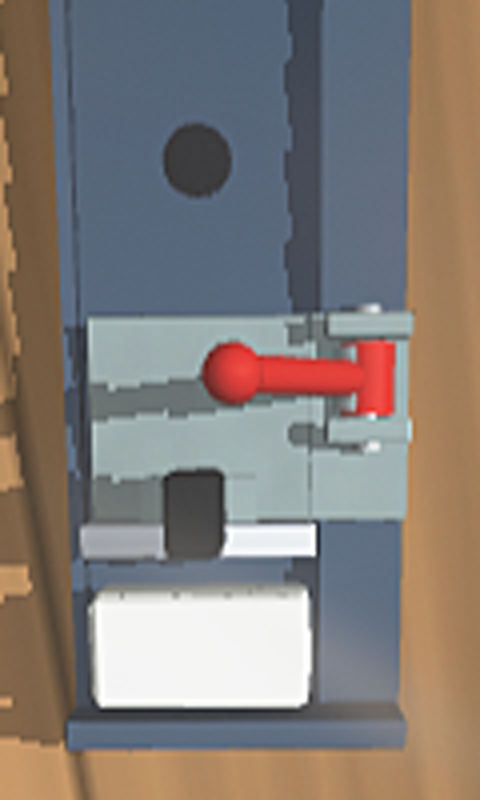

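```bash
python3 - <<'E'
from h import *
f=lambda a,b,z:ray('w2',260+a/4,b/4,z)[:2]
P={'ep inL':(70,720,40),'ep inR':(405,718,40),'ep outL':(70,748,40),'ep outR':(405,746,40),'lip top':(51,0,14),'lip b':(68,700,14),'gb top':(411,0,14),'gb b':(401,700,14),'fp L':(80,557,41),'fp R':(316,556,41),'tip':(233,373,66.5),'hinge':(375,377,29),'white':(92,590,40),'w2':(310,590,40),'w3':(312,708,40),'w4':(92,708,40),'tabtop':(165,475,68),'tabR':(222,475,68),'tabBf':(195,558,68)}
for k,v in P.items(): print(k,f(*v).round(1),car(f(*v)).round(1))
for u in [(629,230,34),(648,242,34),(710,234,34),(708,195,34),(690,28,34),(690,60,34),(612,92,34),(598,60,34)]: print(ray('w2',u[0]/1.25,u[1]/1.25,u[2])[:2].round(1))
E
```

```text
ep inL [ 398.3 -182.9] [ -32.9 -143.5]
ep inR [ 485.3 -194.8] [  54.9 -143. ]
ep outL [ 397.  -190.4] [ -33.1 -151. ]
ep outR [ 484.4 -202.3] [  55.1 -150.5]
lip top [421.   -6.9] [-35.2  34. ]
lip b [ 394.5 -182. ] [ -36.7 -143.1]
gb top [509.8 -19.5] [54.5 34. ]
gb b [ 486.7 -195.1] [  56.4 -143.1]
fp L [ 408.2 -141.5] [ -28.8 -101.1]
fp R [ 467.7 -149.7] [  31.1 -100.8]
tip [ 453.5 -103.5] [ 10.7 -57.1]
hinge [ 488.8 -108.2] [ 46.2 -56.7]
white [ 409.7 -150.3] [ -26.1 -109.6]
w2 [ 465.  -158.2] [  29.7 -109.6]
w3 [ 461.5 -188.7] [  30.5 -140.3]
w4 [ 404.5 -180.6] [ -27.  -140.3]
tabtop [ 434.6 -123.8] [ -5.2 -79.9]
tabR [ 447.7 -125.7] [  8.  -79.9]
tabBf [ 438.6 -143.7] [  1.6 -99. ]
[ 635.4 -222.3]
[ 651.4 -235.3]
[ 704.1 -235.6]
[ 701.6 -201.4]
[684.7 -69.3]
[685.  -92.5]
[ 624.1 -107.7]
[614.  -82.4]
```

```bash
cat >> h.py <<'E'
def gc(x,y,z,yaw=None):
    T=json.load(open('car.json')); print('car pos',car(env.state()['ee_pos']).round(1)); goto(*wor((x,y)),z,90+T[2] if yaw is None else yaw)
E
python3 - <<'E'
from h import *
json.dump([452,-46.2,-7.9],open('car.json','w'))
gc(-29,-49,52)
E
```

```text
car pos [  12.4 -136.9]
at [ 445.4 -183.5  238.2] [-1.799e+02 -1.000e-01  8.200e+01] w 0.2 F [ 0.3  1.1 -0.3] t 2.8
tool off m [ 0.0876 -0.0413  0.1864] rot [-0.1 -0.1 -0.1]
```

```bash

python3 -m creep '{"offset":[[0.03,-0.02,0.02],[0.03,-0.02,0.05],[0.028,0,0.05],[0,0,0],[0,0,0]],"rotation":[[0,0,0],[0,0,0],[0,0,0],[0,0,0],[0,0,0]]}'
python3 - <<'E'
from h import *
gc(-29,-49,52)
grab_frame('wrist');gc(-29,-49,52)
grab_frame('wrist');gc(-29,-49,52)
E
```

```text
time_s: 3.38
ee_pos: [419.2, -89.4, 120.3]
ee_rot: [179.9, 0.0, 82.2]
force: [0.8, 0.3, 0.5]
gripper_width: 0.5
car pos [-26.5 -47.3]
at [419.2 -89.4 120.3] [179.9   0.   82.2] w 0.5 F [0.8 0.3 0.5] t 3.4
tool off m [-0.0016 -0.0027  0.0683] rot [0.1 0.  0.1]
car pos [-26.  -47.7]
at [419.7 -89.9 120.7] [179.8   0.   82.1] w 0.8 F [0.4 0.7 0.6] t 3.4
tool off m [-0.0012 -0.0033  0.0687] rot [0.2 0.  0. ]
car pos [-25.8 -48. ]
at [419.8 -90.2 120.8] [179.8   0.   82.1] w 0.6 F [-0.2 -0.2 -1.2] t 3.5
tool off m [-0.001  -0.0034  0.0688] rot [ 0.2  0.  -0. ]
```

```bash

python3 -m creep '{"offset":[[-0.001,-0.004,0.035],[0,0,0.033],[0,0.012,0],[0,0.012,0],[0,0,0]],"rotation":[[0,0,0],[0,0,0],[0,0,0],[0,0,0],[0,0,0]]}'
python3 -m creep '{"offset":[[0,0.012,0],[0,0.012,0],[0,0.012,0],[0,0.008,0],[0,0,0]],"rotation":[[0,0,0],[0,0,0],[0,0,0],[0,0,0],[0,0,0]]}'
python3 - <<'E'
from h import *
gc(-29,-49,52); snap('scene','s1',(210,130,330,245),6)
E
```

```text
time_s: 4.1
ee_pos: [439.9, -93.9, 52.6]
ee_rot: [179.9, 0.0, 82.0]
force: [-1.2, -0.3, 1.5]
gripper_width: 0.5
time_s: 4.72
ee_pos: [482.7, -99.6, 50.9]
ee_rot: [179.9, 0.0, 82.0]
force: [-0.2, -0.0, -0.2]
gripper_width: 0.5
car pos [ 37.7 -48.7]
at [482.7 -99.6  50.9] [179.9   0.   82. ] w 0.5 F [-0.2 -0.  -0.2] t 4.7
tool off m [-0.0004 -0.0667 -0.0012] rot [ 0.1  0.  -0.1]
```

View pics/s1.png

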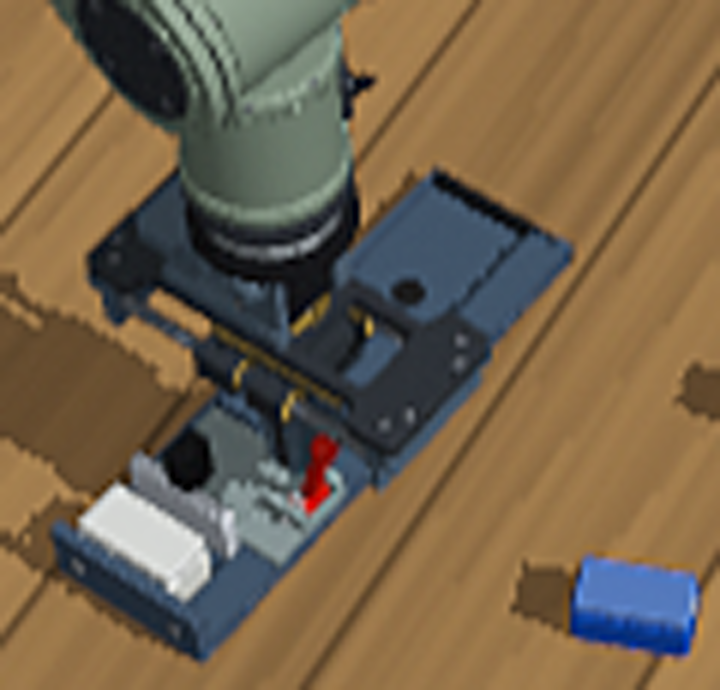

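```bash

python3 -m creep '{"offset":[[0,0.006,0],[0,0.005,0],[0,0.004,0],[0,0,0]],"rotation":[[0,0,0],[0,0,0],[0,0,0],[0,0,0]]}'
python3 -m creep '{"offset":[[0,0.002,0],[0,0.002,0],[0,0,0]],"rotation":[[0,0,0],[0,0,0],[0,0,0]]}'
python3 - <<'E'
from h import *
gc(-29,-49,52); snap('scene','s2',(210,130,330,245),6)
E
```

```text
time_s: 5.28
ee_pos: [496.7, -101.5, 50.9]
ee_rot: [180.0, -0.0, 82.0]
force: [-3.3, -0.3, 0.6]
gripper_width: 0.4
time_s: 5.65
ee_pos: [499.3, -101.9, 50.9]
ee_rot: [-179.9, -0.0, 82.0]
force: [-5.6, 1.5, 1.3]
gripper_width: 0.5
car pos [ 54.5 -48.6]
at [ 499.3 -101.9   50.9] [-179.9   -0.    82. ] w 0.5 F [-5.6  1.5  1.3] t 5.7
tool off m [-0.0005 -0.0835 -0.001 ] rot [-0.1 -0.  -0.1]
```

View pics/s2.png

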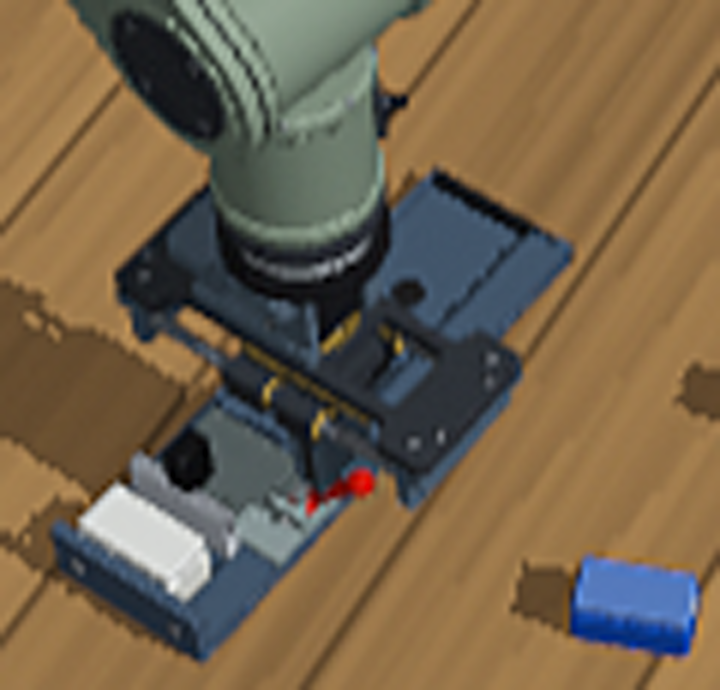

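```bash

python3 -m creep '{"offset":[[0,0.002,0],[0,0.002,0],[0,0,0]],"rotation":[[0,0,0],[0,0,0],[0,0,0]]}'
python3 -m creep '{"offset":[[0,0.002,0],[0,0.001,0],[0,0,0]],"rotation":[[0,0,0],[0,0,0],[0,0,0]]}'
python3 - <<'E'
from h import *
gc(0,-86,45); snap('scene','s3',(210,130,330,245),6)
for a in (60,66,70,76): 
  an=np.radians(-38+a); w=wor((44+59*np.sin(an),-56.5)); print(a,proj('s3',[*w,20+59*np.cos(an)]))
E
```

```text
time_s: 6.08
ee_pos: [499.7, -101.9, 50.5]
ee_rot: [-179.4, -0.0, 82.0]
force: [-12.7, 1.2, 5.6]
gripper_width: 0.3
time_s: 6.45
ee_pos: [499.9, -101.9, 50.3]
ee_rot: [-179.1, -0.0, 82.0]
force: [-17.6, 1.2, 11.1]
gripper_width: 0.6
car pos [ 55.1 -48.6]
at [ 499.9 -101.9   50.3] [-179.1   -0.    82. ] w 0.6 F [-17.6   1.2  11.1] t 6.5
tool off m [-0.0375 -0.055   0.0061] rot [-0.9 -0.  -0.1]
60 [266.15961258 206.73593122]
66 [267.77461342 208.2150236 ]
70 [268.81255359 209.23405864]
76 [270.29751286 210.79830239]
```

View pics/s3.png

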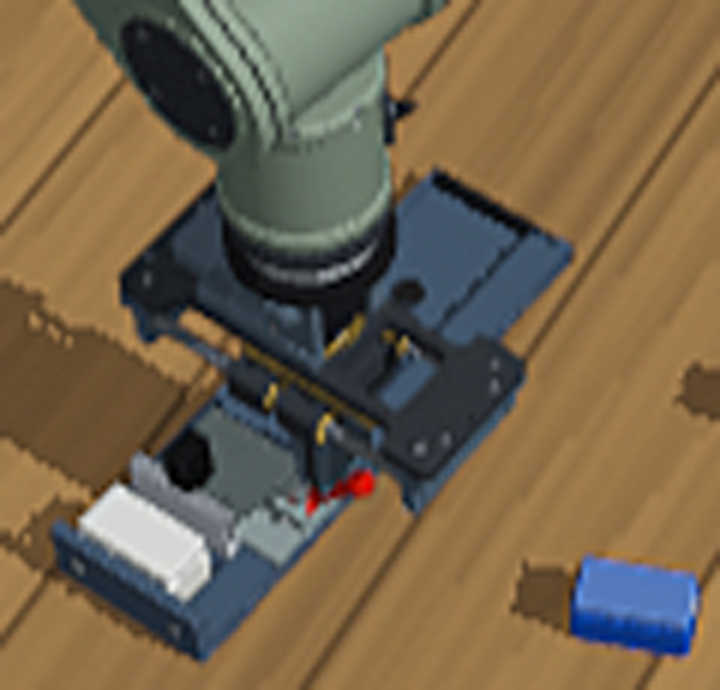

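```bash

python3 -m creep '{"offset":[[0,-0.012,0],[0,0,-0.04],[-0.02,-0.025,-0.02],[-0.018,-0.025,0],[0,0,0]],"rotation":[[0,0,0],[0,0,0],[0,0,0],[0,0,0],[0,0,0]]}' 0.4
python3 - <<'E'
from h import *
gc(0,-87.5,45);snap('wrist','w3',None,1.25)
E
```

```text
time_s: 7.12
ee_pos: [441.1, -133.0, 112.0]
ee_rot: [179.7, 0.0, 81.9]
force: [0.1, 0.1, -0.4]
gripper_width: 47.6
car pos [  1.1 -87.5]
at [ 441.1 -133.   112. ] [179.7   0.   81.9] w 47.6 F [ 0.1  0.1 -0.4] t 7.1
tool off m [ 0.     -0.0014  0.067 ] rot [ 0.3  0.  -0.2]
```

View pics/w3.png

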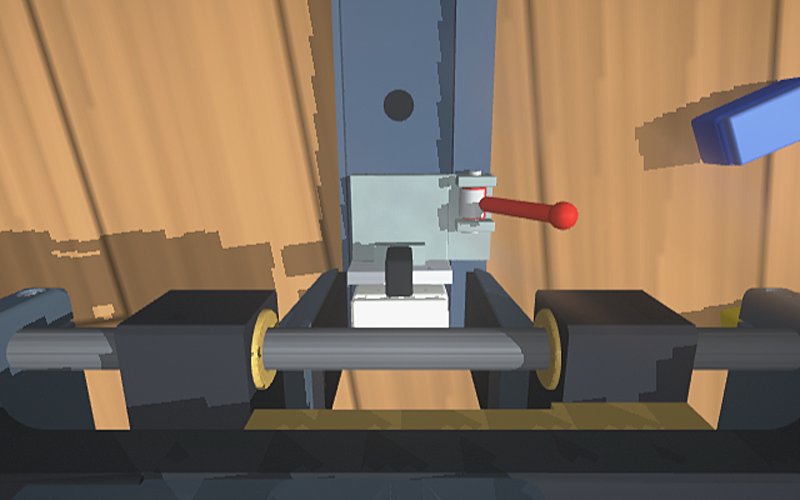

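```bash

python3 -m creep '{"offset":[[0,-0.001,0.033],[0,0,0.033],[0,0,0]],"rotation":[[0,0,0],[0,0,0],[0,0,0]]}'
python3 -m creep '{"offset":[[0,0,0],[0,0,0],[0,0,0],[0,0,0]],"rotation":[[0,0,0],[0,0,0],[0,0,0],[0,0,0]]}' 1 20
python3 - <<'E'
from h import *
gc(0,-87.5,45)
E
```

```text
time_s: 7.55
ee_pos: [440.3, -131.5, 43.6]
ee_rot: [-179.9, -0.0, 82.1]
force: [0.6, 0.4, -0.1]
gripper_width: 54.5
time_s: 8.05
ee_pos: [439.7, -131.9, 45.4]
ee_rot: [179.9, 0.0, 82.0]
force: [-0.3, -0.8, 0.0]
gripper_width: 17.7
car pos [ -0.4 -86.6]
at [ 439.7 -131.9   45.4] [179.9   0.   82. ] w 17.7 F [-0.3 -0.8  0. ] t 8.1
tool off m [-0.0009  0.0004  0.0004] rot [ 0.1  0.  -0.1]
```

```bash

python3 -m creep '{"offset":[[0,0,0],[0,0,0],[0.01,0,0],[0.01,0,0],[0,0,0]],"rotation":[[0,0,0],[0,0,0],[0,0,0],[0,0,0],[0,0,0]]}'
python3 -m creep '{"offset":[[0.02,0,0],[0.03,0,0],[0.03,0,0],[0.03,0,0],[0.02,0,0]],"rotation":[[0,0,0],[0,0,0],[0,0,0],[0,0,0],[0,0,0]]}'
python3 -m creep '{"offset":[[0.015,0,0],[0.005,0,0],[0,0,0],[0,0,0]],"rotation":[[0,0,0],[0,0,0],[0,0,0],[0,0,0]]}'
python3 - <<'E'
from h import *
gc(0,84,45)
E
```

```text
time_s: 8.68
ee_pos: [440.7, -111.1, 45.1]
ee_rot: [-179.8, -0.0, 82.1]
force: [-4.0, 1.4, 6.0]
gripper_width: 14.0
time_s: 9.3
ee_pos: [458.2, 17.5, 45.1]
ee_rot: [-179.8, 0.1, 82.1]
force: [-5.3, -1.2, 6.4]
gripper_width: 13.5
time_s: 9.8
ee_pos: [460.8, 37.0, 45.1]
ee_rot: [-179.7, -0.0, 82.0]
force: [-5.8, 1.5, 6.0]
gripper_width: 13.9
car pos [-2.7 83.6]
at [460.8  37.   45.1] [-179.7   -0.    82. ] w 13.9 F [-5.8  1.5  6. ] t 9.8
tool off m [0.0004 0.0027 0.0001] rot [-0.3 -0.  -0.1]
```

```bash

python3 -m creep '{"offset":[[0,0,0],[0,0,0],[0,0,-0.05],[0,0,-0.05],[-0.04,0,0]],"rotation":[[0,0,0],[0,0,0],[0,0,0],[0,0,0],[0,0,0]]}' 0.17 20
python3 - <<'E'
from h import *
json.dump([449.8,-45.9,-7.7],open('car.json','w'))
gc(0,-121,80); snap('wrist','w4',None,1.25)
E
```

```text
time_s: 10.42
ee_pos: [461.3, -2.5, 148.9]
ee_rot: [179.4, -0.1, 82.2]
force: [0.2, -0.6, -0.6]
gripper_width: 61.0
car pos [ 5.6 44.6]
at [461.3  -2.5 148.9] [ 1.794e+02 -1.000e-01  8.220e+01] w 61.0 F [ 0.2 -0.6 -0.6] t 10.4
tool off m [-0.1657 -0.0061  0.0685] rot [ 0.6 -0.1 -0.1]
```

View pics/w4.png

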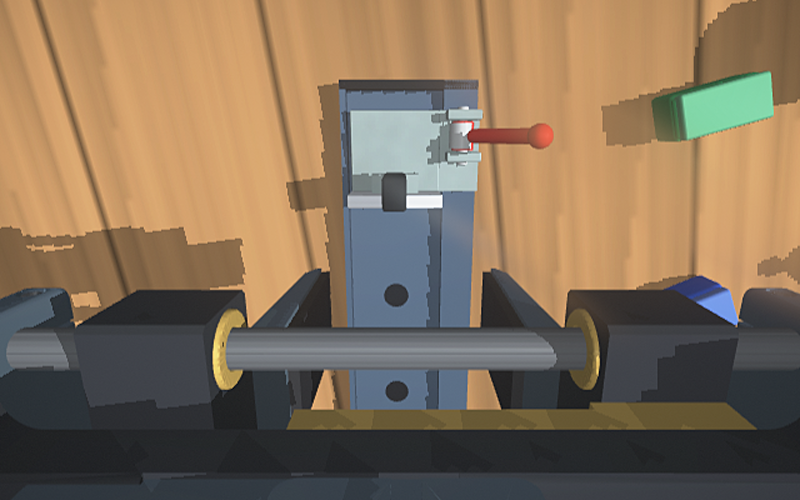

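```bash

python3 -m creep '{"offset":[[-0.055,-0.002,0.02],[-0.055,-0.002,0.025],[-0.055,-0.002,0.02],[0,0,0],[0,0,0]],"rotation":[[0,0,0],[0,0,0],[0,0,0],[0,0,0],[0,0,0]]}' 0.17
python3 - <<'E'
from h import *
gc(0,-121,18); snap('wrist','w5',None,1.25)
E
```

```text
time_s: 11.1
ee_pos: [428.9, -165.6, 79.9]
ee_rot: [-180.0, -0.0, 82.0]
force: [0.1, 0.1, -0.5]
gripper_width: 75.4
car pos [  -4.7 -121.4]
at [ 428.9 -165.6   79.9] [-180.   -0.   82.] w 75.4 F [ 0.1  0.1 -0.5] t 11.1
tool off m [0.0004 0.0047 0.0619] rot [-0.  -0.  -0.3]
```

View pics/w5.png

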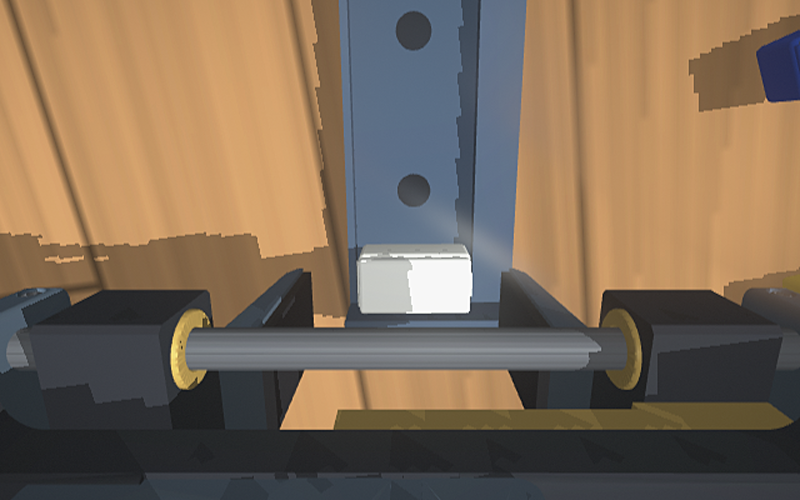

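```bash

python3 -m creep '{"offset":[[0,0.0047,0.03],[0,0,0.032],[0,0,0],[0,0,0]],"rotation":[[0,0,0.3],[0,0,0],[0,0,0],[0,0,0]]}' 0.17
python3 -m creep '{"offset":[[0,0,0],[0,0,0],[0,0,0],[0,0,0],[0,0,0]],"rotation":[[0,0,0],[0,0,0],[0,0,0],[0,0,0],[0,0,0]]}' 1 30
python3 - <<'E'
from h import *
gc(0,-121,18)
E
```

```text
time_s: 11.65
ee_pos: [434.5, -165.9, 19.0]
ee_rot: [179.9, 0.0, 81.8]
force: [0.6, -0.3, -0.3]
gripper_width: 75.9
time_s: 12.28
ee_pos: [433.9, -166.5, 18.8]
ee_rot: [179.9, 0.0, 81.7]
force: [0.4, 1.6, 6.6]
gripper_width: 57.9
car pos [   0.4 -121.6]
at [ 433.9 -166.5   18.8] [179.9   0.   81.7] w 57.9 F [0.4 1.6 6.6] t 12.3
tool off m [ 0.0006 -0.0004  0.0008] rot [ 0.1  0.  -0.6]
```

```bash

python3 -m creep '{"offset":[[0,0,-0.03],[0,0,-0.06],[0,0,-0.04],[0,0,0]],"rotation":[[0,0,0],[0,0,0],[0,0,0],[0,0,0]]}' 1 30
python3 - <<'E'
from h import *
goto(494.5,373.7,150,83); snap('scene','s4',(210,130,330,245),6)
E
```

```text
time_s: 12.78
ee_pos: [435.3, -167.3, 151.0]
ee_rot: [179.6, 0.1, 81.7]
force: [0.1, -0.3, -0.1]
gripper_width: 57.8
at [ 435.3 -167.3  151. ] [1.796e+02 1.000e-01 8.170e+01] w 57.8 F [ 0.1 -0.3 -0.1] t 12.8
tool off m [ 5.439e-01 -1.940e-02 -1.000e-04] rot [ 0.4  0.1 -1.3]
```

View pics/s4.png

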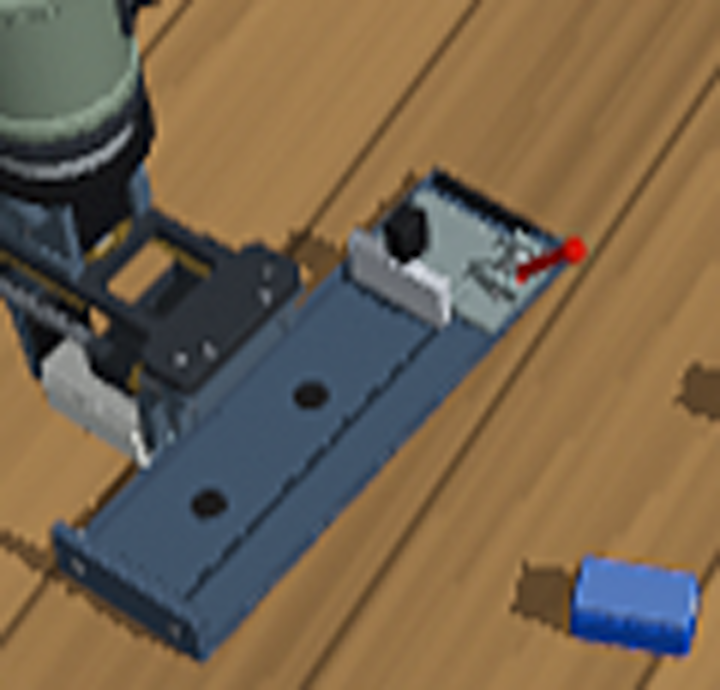

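```bash

python3 -m creep '{"offset":[[0.03,-0.002,0],[0.05,-0.002,0],[0.055,-0.002,0],[0.055,-0.002,0],[0.055,-0.002,0]],"rotation":[[0,0,-1.3],[0,0,0],[0,0,0],[0,0,0],[0,0,0]]}'
python3 -m creep '{"offset":[[0.055,-0.002,0],[0.055,-0.002,0],[0.055,-0.002,0],[0.055,-0.002,0],[0.05,-0.002,0]],"rotation":[[0,0,0],[0,0,0],[0,0,0],[0,0,0],[0,0,0]]}'
python3 -m creep '{"offset":[[0.03,0,0],[0,0,0],[0,0,0]],"rotation":[[0,0,0],[0,0,0],[0,0,0]]}'
python3 - <<'E'
from h import *
goto(494.5,373.7,60,83); snap('wrist','w6',None,1.25)
E
```

```text
time_s: 13.45
ee_pos: [452.5, 79.4, 146.1]
ee_rot: [-179.8, 0.1, 83.0]
force: [0.3, 0.2, -0.5]
gripper_width: 57.4
time_s: 14.08
ee_pos: [475.6, 348.4, 145.5]
ee_rot: [-179.8, 0.2, 83.1]
force: [0.3, -0.7, -0.7]
gripper_width: 57.7
time_s: 14.45
ee_pos: [479.5, 375.6, 146.3]
ee_rot: [-179.9, 0.2, 83.0]
force: [-0.2, -0.5, -0.6]
gripper_width: 57.8
at [479.5 375.6 146.3] [-179.9    0.2   83. ] w 57.8 F [-0.2 -0.5 -0.6] t 14.4
tool off m [0.0002 0.0154 0.0862] rot [-0.1  0.2  0. ]
```

View pics/w6.png

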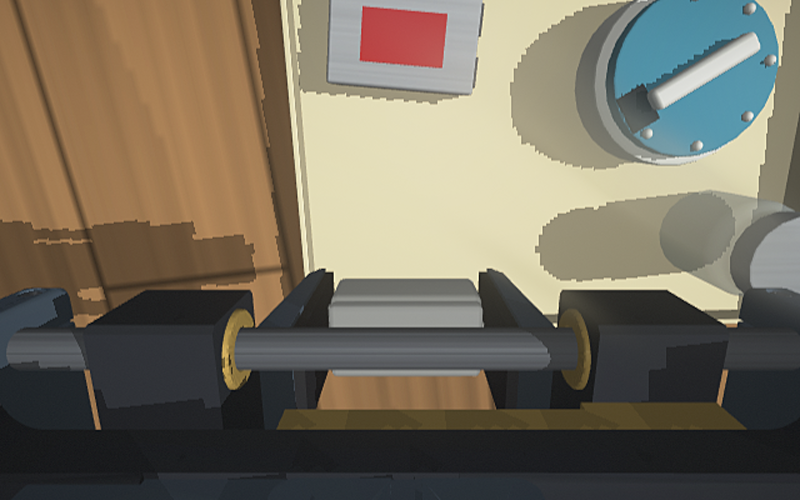

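```bash
python3 - <<'E'
from h import *
for X in [(403.2,315.5,22),(743,268,22),(494.5,373.7,4),(428,553,22)]: print(X,proj('w6',X)*1.25)
for u in [(309,270,4),(680,316,22),(760,320,22),(285,0,22)]: print(u,ray('w6',u[0]/1.25,u[1]/1.25,u[2]))
E
```

```text
(403.2, 315.5, 22) [308.30949033 333.94822119]
(743, 268, 22) [786.84789698 342.15772341]
(494.5, 373.7, 4) [425.25069666 234.56351073]
(428, 553, 22) [279.03159998 -43.61275793]
(309, 270, 4) [407.28646728 357.54313811   4.        ]
(680, 316, 22) [666.36588701 297.58668765  22.        ]
(760, 320, 22) [722.61462697 287.71993056  22.        ]
(285, 0, 22) [427.14545027 530.0047333   22.        ]
```

```bash

python3 -m creep '{"offset":[[0,0.015,0.04],[0,0,0.05],[0,0,0.03],[0,0,0],[0,0,0]],"rotation":[[0,0,0],[0,0,0],[0,0,0],[0,0,0],[0,0,0]]}'
python3 - <<'E'
from h import *
goto(494.5,373.7,17,83)
E
```

```text
time_s: 15.12
ee_pos: [496.2, 375.1, 29.4]
ee_rot: [179.9, -0.1, 83.0]
force: [0.2, -0.4, -1.7]
gripper_width: 57.8
at [496.2 375.1  29.4] [ 1.799e+02 -1.000e-01  8.300e+01] w 57.8 F [ 0.2 -0.4 -1.7] t 15.1
tool off m [-0.0016 -0.0015  0.0124] rot [ 0.1 -0.1 -0. ]
```

```bash

python3 -m creep '{"offset":[[0,0,0.006],[0,0,0.005],[0,0,0]],"rotation":[[0,0,0],[0,0,0],[0,0,0]]}'
python3 -m creep '{"offset":[[0,0,0],[0,0,0],[0,0,0],[0,0,-0.02],[0,0,-0.06]],"rotation":[[0,0,0],[0,0,0],[0,0,0],[0,0,0],[0,0,0]]}' 0.15
python3 -m creep '{"offset":[[-0.04,0,-0.05],[0,0,0]],"rotation":[[0,0,0],[0,0,0]]}'
python3 - <<'E'
from h import *
snap('wrist','w7',None,1.25); goto(648.7,165.2,100,83-18)
E
```

```text
time_s: 15.5
ee_pos: [495.2, 375.2, 17.0]
ee_rot: [180.0, -0.0, 83.0]
force: [-0.3, 0.6, -0.2]
gripper_width: 57.6
time_s: 16.12
ee_pos: [493.2, 373.7, 94.6]
ee_rot: [-179.7, 0.3, 83.0]
force: [0.5, 0.7, 0.4]
gripper_width: 77.8
time_s: 16.38
ee_pos: [492.3, 336.1, 150.5]
ee_rot: [179.6, -0.3, 82.9]
force: [0.9, 0.2, -0.1]
gripper_width: 77.7
at [491.2 336.2 147.9] [179.8  -0.2  83. ] w 77.3 F [ 0.2 -1.1 -0.7] t 16.4
tool off m [-0.1506  0.1771  0.048 ] rot [ 0.2 -0.2 18. ]
```

View pics/w7.png

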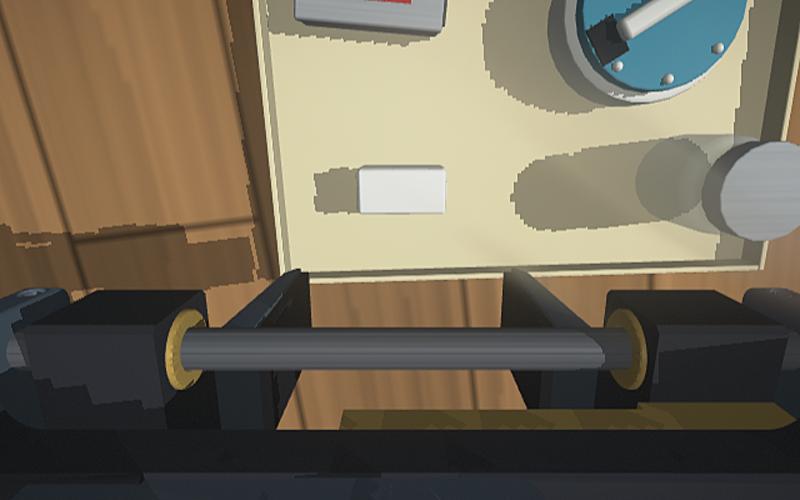

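```bash
python3 - <<'E'
from h import *
goto(629,125,150,64.2)
E
python3 -m creep '{"offset":[[-0.055,0.045,0],[-0.055,0.045,0],[-0.055,0.045,0],[-0.02,0.02,0],[0,0,0]],"rotation":[[0,0,0],[0,0,0],[0,0,0],[0,0,9.4],[0,0,9.4]]}' 0.1
python3 - <<'E'
from h import *
goto(629,125,150,64.2); snap('wrist','w8',None,1.25)
E
```

```text
at [491.2 336.2 147.9] [179.8  -0.2  83. ] w 77.3 F [ 0.2 -1.1 -0.7] t 16.4
tool off m [-0.1928  0.1626 -0.0022] rot [ 0.2 -0.2 18.8]
time_s: 17.05
ee_pos: [608.8, 153.8, 143.2]
ee_rot: [-179.9, 0.1, 63.7]
force: [-0.4, -0.2, -0.2]
gripper_width: 82.4
at [608.8 153.8 143.2] [-1.799e+02  1.000e-01  6.370e+01] w 82.4 F [-0.4 -0.2 -0.2] t 17.1
tool off m [-0.0169  0.0309 -0.0068] rot [-0.1  0.1 -0.5]
```

View pics/w8.png

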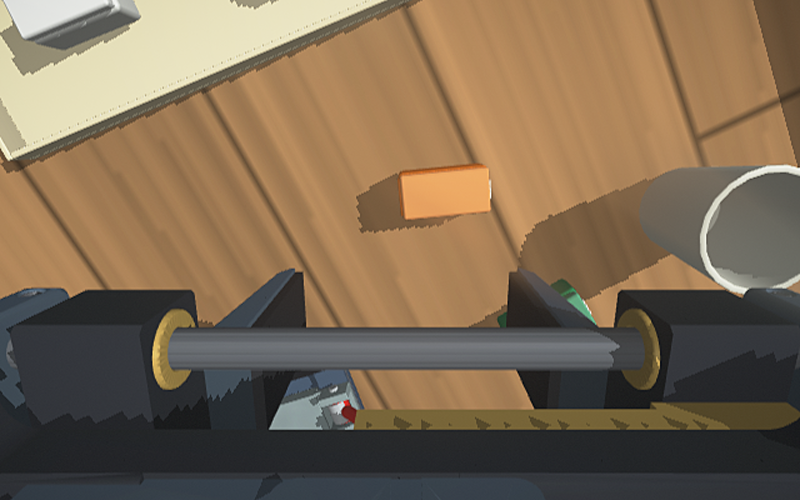

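```bash
cat >> h.py <<'E'
def box(fn,cs,z=34,sc=1.25,org=(0,0),tz=12):
    P=np.array([ray(fn,org[0]+a/sc,org[1]+b/sc,z)[:2] for a,b in cs]); c=P.mean(0); v=P[1]-P[0]+P[2]-P[3]
    L=np.linalg.norm(v)/2; W=np.linalg.norm(P[3]+P[2]-P[0]-P[1])/2; yw=np.degrees(np.arctan2(v[1],v[0]))
    print('box c',c.round(1),'L %.1f W %.1f yaw %.1f'%(L,W,yw)); goto(*c,tz,90+yw)
E
python3 - <<'E'
from h import *
box('w8',[(402,174),(489,166),(491,212),(404,219)])
E
```

```text
box c [647.6 173.2] L 54.5 W 28.5 yaw -21.3
at [608.2 154.8 143.3] [-1.798e+02  1.000e-01  6.360e+01] w 81.8 F [-0.1  0.8 -0.5] t 17.1
tool off m [0.0343 0.0276 0.1312] rot [-0.2  0.1 -5.1]
```

```bash

python3 -m creep '{"offset":[[0.034,0.028,0.05],[0,0,0],[0,0,0.05],[0,0,0.022],[0,0,0]],"rotation":[[0,0,0],[0,0,-5.1],[0,0,0],[0,0,0],[0,0,0]]}' 0.1
python3 - <<'E'
from h import *
goto(647.6,173.2,12,68.7); snap('scene','s5',(320,120,400,200),8)
E
```

```text
time_s: 17.73
ee_pos: [643.2, 173.2, 23.2]
ee_rot: [-179.7, 0.2, 69.5]
force: [-1.0, -0.9, -0.6]
gripper_width: 82.2
at [643.2 173.2  23.2] [-179.7    0.2   69.5] w 82.2 F [-1.  -0.9 -0.6] t 17.7
tool off m [0.0016 0.0042 0.0112] rot [-0.3  0.2  0.8]
```

View pics/s5.png

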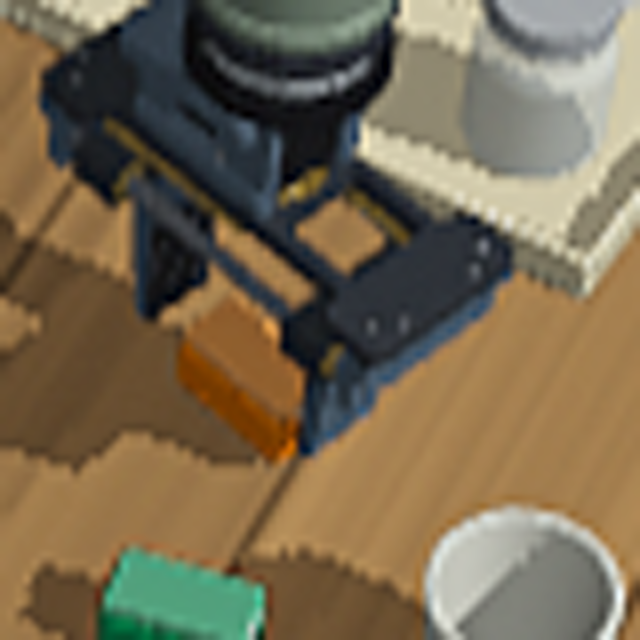

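```bash
cat >> h.py <<'E'
def overlay(fn,out,boxes,crop,sc):
    im=np.load('pics/'+fn+'.npz')['im'][:,:,::-1]; x0,y0,x1,y1=crop
    im=cv2.resize(im[y0:y1,x0:x1],None,fx=sc,fy=sc,interpolation=cv2.INTER_CUBIC)
    for (cx,cy,z0,yw,dx,dy,h),col in boxes:
        c,s=np.cos(np.radians(yw)),np.sin(np.radians(yw))
        for z in (z0,z0+h):
            q=[((proj(fn,(cx+c*a-s*b,cy+s*a+c*b,z))+0.5-[x0,y0])*sc).astype(int) for a,b in ((-dx,-dy),(dx,-dy),(dx,dy),(-dx,dy))]
            cv2.polylines(im,[np.array(q,np.int32)],True,col,1)
    cv2.imwrite('pics/'+out+'.png',im)
E
python3 - <<'E'
from h import *
a=((648.7,165.2,0,-25.8,29,15,34),(255,0,0));b=((647.6,173.2,0,-21.3,29,15,34),(0,0,255))
overlay('scene0','ov1',[a,b],(320,120,400,200),5); overlay('w8','ov2',[a,b],(250,100,450,240),3)
A=cv2.imread('pics/ov1.png');B=cv2.imread('pics/ov2.png'); 
H=max(A.shape[0],B.shape[0]);C=np.zeros((H,A.shape[1]+B.shape[1],3),np.uint8);C[:A.shape[0],:A.shape[1]]=A;C[:B.shape[0],A.shape[1]:]=B;C=cv2.resize(C,(800,int(H*800/C.shape[1])));cv2.imwrite('pics/ov.png',C)
E
```

```text
(no output)
```

View pics/ov.png

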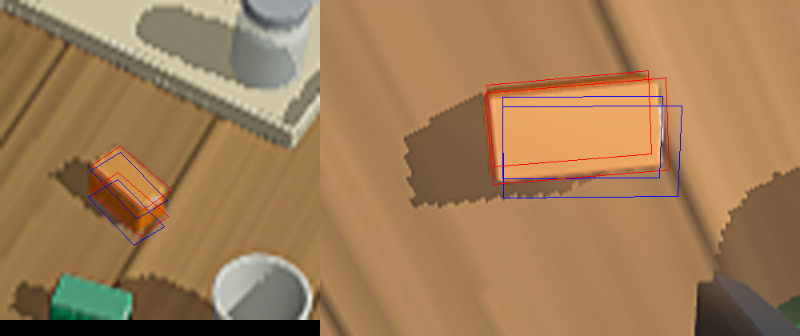

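```bash

python3 -m creep '{"offset":[[0.001,0.004,0],[0,0,0.011],[0,0,0]],"rotation":[[0,0,0.8],[0,0,0],[0,0,0]]}' 0.1
python3 -m creep '{"offset":[[0,0,0],[0,0,0],[0,0,0],[0,0,0],[0,0,0]],"rotation":[[0,0,0],[0,0,0],[0,0,0],[0,0,0],[0,0,0]]}' 1 30
python3 - <<'E'
from h import *
goto(647.6,173.2,12,68.7)
E
```

```text
time_s: 18.15
ee_pos: [649.2, 172.3, 15.3]
ee_rot: [-179.9, 0.0, 68.5]
force: [-0.3, -0.1, -0.5]
gripper_width: 82.6
time_s: 18.77
ee_pos: [649.8, 172.6, 16.1]
ee_rot: [180.0, -0.0, 68.5]
force: [-1.2, -0.2, 2.1]
gripper_width: 57.8
at [649.8 172.6  16.1] [180.   -0.   68.5] w 57.8 F [-1.2 -0.2  2.1] t 18.8
tool off m [-0.0002 -0.0022  0.0041] rot [ 0.  -0.  -0.2]
```

```bash

python3 -m creep '{"offset":[[0,0,-0.03],[0,0,-0.06],[0,0,0],[0,0,0]],"rotation":[[0,0,0],[0,0,0],[0,0,-7],[0,0,-6.8]]}'
python3 - <<'E'
from h import *
gc(0,24,105)
E
```

```text
time_s: 19.27
ee_pos: [650.2, 172.5, 106.9]
ee_rot: [179.9, -0.0, 82.6]
force: [-0.9, 0.2, -0.5]
gripper_width: 57.9
car pos [169.3 243.3]
at [650.2 172.5 106.9] [179.9  -0.   82.6] w 57.9 F [-0.9  0.2 -0.5] t 19.3
tool off m [-0.2185 -0.1703  0.0014] rot [ 0.1 -0.   0.3]
```

```bash

python3 -m creep '{"offset":[[-0.05,-0.04,0],[-0.055,-0.043,0],[-0.055,-0.043,0],[-0.055,-0.043,0],[-0.002,0,0]],"rotation":[[0,0,0],[0,0,0],[0,0,0],[0,0,0],[0,0,0]]}'
python3 -m creep '{"offset":[[0,0,0],[0,0,0]],"rotation":[[0,0,0],[0,0,0]]}'
python3 - <<'E'
from h import *
gc(0,24,60)
E
```

```text
time_s: 19.9
ee_pos: [466.3, -5.5, 105.6]
ee_rot: [-179.8, 0.0, 82.1]
force: [1.7, 1.0, -0.0]
gripper_width: 57.6
time_s: 20.15
ee_pos: [471.5, -3.0, 106.0]
ee_rot: [179.9, -0.0, 82.4]
force: [-0.4, 0.4, 0.1]
gripper_width: 57.7
car pos [15.8 45.4]
at [471.5  -3.  106. ] [179.9  -0.   82.4] w 57.7 F [-0.4  0.4  0.1] t 20.1
tool off m [-0.0214 -0.0159  0.046 ] rot [ 0.1 -0.   0.1]
```

```bash

python3 -m creep '{"offset":[[-0.0214,-0.016,0],[0,0,0.045],[0,0,0],[0,0,0]],"rotation":[[0,0,0],[0,0,0],[0,0,0],[0,0,0]]}'
python3 - <<'E'
from h import *
gc(0,24,23); snap('wrist','w9',None,1.25)
E
```

```text
time_s: 20.65
ee_pos: [452.8, -22.2, 61.5]
ee_rot: [179.9, -0.0, 82.4]
force: [0.7, 0.7, -0.2]
gripper_width: 57.7
car pos [-0.2 23.9]
at [452.8 -22.2  61.5] [179.9  -0.   82.4] w 57.7 F [ 0.7  0.7 -0.2] t 20.6
tool off m [0.0001 0.0002 0.0385] rot [ 0.1 -0.   0.1]
```

View pics/w9.png

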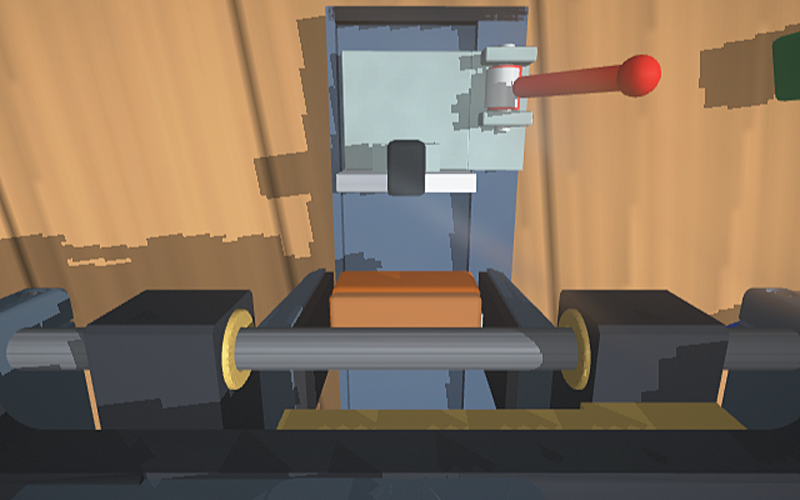

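```bash

python3 -m creep '{"offset":[[0,0,0.02],[0,0,0.012],[0,0,0.006],[0,0,0]],"rotation":[[0,0,0],[0,0,0],[0,0,0],[0,0,0]]}'
python3 - <<'E'
from h import *
gc(0,24,23)
E
```

```text
time_s: 21.2
ee_pos: [451.5, -22.6, 22.9]
ee_rot: [-180.0, -0.0, 82.3]
force: [-0.5, 0.2, 0.2]
gripper_width: 57.4
car pos [-1.4 23.3]
at [451.5 -22.6  22.9] [-180.    -0.    82.3] w 57.4 F [-0.5  0.2  0.2] t 21.2
tool off m [ 0.0007  0.0014 -0.0001] rot [-0. -0.  0.]
```

```bash

python3 -m creep '{"offset":[[0,0.001,0],[0,0,0],[0,0,0],[0,0,0],[0,0,-0.03]],"rotation":[[0,0,0],[0,0,0],[0,0,0],[0,0,0],[0,0,0]]}' 0.18
python3 -m creep '{"offset":[[0,0,-0.05],[-0.05,0,-0.05],[0,0,0]],"rotation":[[0,0,0],[0,0,0],[0,0,0]]}'
python3 - <<'E'
from h import *
snap('wrist','w10',None,1.25); goto(640,10,150,92)
E
```

```text
time_s: 21.82
ee_pos: [450.7, -22.7, 51.7]
ee_rot: [-179.7, 0.0, 82.3]
force: [-0.1, -1.6, 0.6]
gripper_width: 74.5
time_s: 22.2
ee_pos: [448.7, -68.6, 150.3]
ee_rot: [179.5, 0.0, 82.2]
force: [1.1, 0.3, -0.4]
gripper_width: 75.0
at [447.1 -67.4 148.2] [179.8  -0.   82.2] w 74.8 F [ 0.2  0.2 -0.2] t 22.2
tool off m [ 0.1028  0.1806 -0.0011] rot [ 0.2  0.  -9.8]
```

View pics/w10.png

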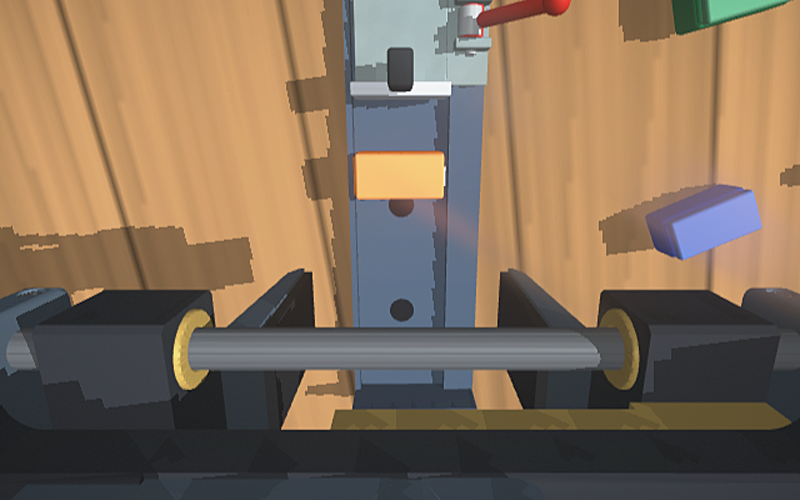

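```bash

python3 - <<'E'
from h import *
goto(667,-130,150,107)
E
python3 -m creep '{"offset":[[-0.007,0.045,0],[-0.007,0.045,0],[-0.007,0.045,0],[-0.007,0.045,0],[-0.007,0.045,0]],"rotation":[[0,0,0],[0,0,0],[0,0,0],[0,0,0],[0,0,0]]}' 0.1
python3 -m creep '{"offset":[[0,0,0],[0,0,0],[0,0,0]],"rotation":[[0,0,-10],[0,0,-10],[0,0,-5]]}'
python3 - <<'E'
from h import *
goto(667,-130,150,107); snap('wrist','w11',None,1.25)
E
```

```text
at [447.1 -67.4 148.2] [179.8  -0.   82.2] w 74.8 F [ 0.2  0.2 -0.2] t 22.2
tool off m [-0.0322  0.2264 -0.001 ] rot [  0.2   0.  -24.8]
time_s: 22.88
ee_pos: [665.3, -130.3, 144.3]
ee_rot: [-179.8, -0.1, 82.4]
force: [0.8, 0.3, -0.3]
gripper_width: 82.1
time_s: 23.25
ee_pos: [664.0, -129.9, 144.1]
ee_rot: [-179.8, -0.2, 107.6]
force: [0.5, -0.1, 0.4]
gripper_width: 82.1
at [ 664.  -129.9  144.1] [-179.8   -0.2  107.6] w 82.1 F [ 0.5 -0.1  0.4] t 23.2
tool off m [-0.001   0.0029 -0.0059] rot [-0.2 -0.2  0.6]
```

View pics/w11.png

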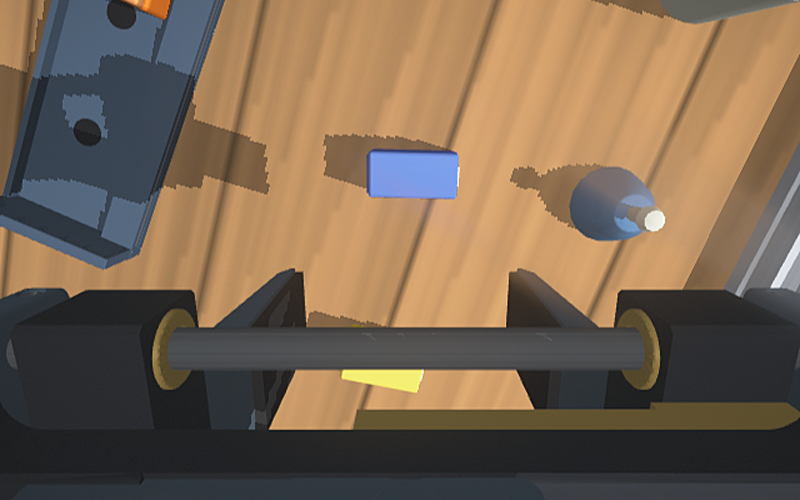

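```bash

python3 - <<'E'
from h import *
box('w11',[(368,151),(458,152),(457,198),(370,197)],tz=14)
E
```

```text
box c [656.1 -85. ] L 55.0 W 28.3 yaw 17.0
at [ 663.9 -129.9  144.2] [-179.8   -0.2  107.6] w 82.1 F [ 0.3 -0.2  0.1] t 23.3
tool off m [0.0449 0.0067 0.1303] rot [-0.2 -0.2  0.7]
```

```bash

python3 -m creep '{"offset":[[0.045,0.006,0.03],[0,0,0.05],[0,0,0.035],[0,0,0.012],[0,0,0]],"rotation":[[0,0,0.7],[0,0,0],[0,0,0],[0,0,0],[0,0,0]]}' 0.1
python3 - <<'E'
from h import *
goto(656.1,-85,14,107)
E
```

```text
time_s: 23.92
ee_pos: [656.7, -86.1, 19.0]
ee_rot: [-179.9, -0.1, 106.6]
force: [-0.7, 0.9, -0.2]
gripper_width: 82.1
at [656.7 -86.1  19. ] [-1.799e+02 -1.000e-01  1.066e+02] w 82.1 F [-0.7  0.9 -0.2] t 23.9
tool off m [ 0.0012 -0.0002  0.005 ] rot [-0.1 -0.1 -0.4]
```

```bash

python3 -m creep '{"offset":[[0.001,0,0.005],[0,0,0]],"rotation":[[0,0,-0.4],[0,0,0]]}'
python3 -m creep '{"offset":[[0,0,0],[0,0,0],[0,0,0],[0,0,0],[0,0,0]],"rotation":[[0,0,0],[0,0,0],[0,0,0],[0,0,0],[0,0,0]]}' 1 30
python3 -m creep '{"offset":[[0,0,-0.03],[0,0,-0.06],[0,0,0],[0,0,0],[0,0,0]],"rotation":[[0,0,0],[0,0,0],[0,0,9],[0,0,9],[0,0,6.7]]}'
python3 - <<'E'
from h import *
gc(0,-120,105)
E
```

```text
time_s: 24.18
ee_pos: [657.4, -85.7, 15.9]
ee_rot: [179.9, 0.0, 107.0]
force: [0.1, 0.4, -0.7]
gripper_width: 82.0
time_s: 24.8
ee_pos: [656.8, -85.7, 15.4]
ee_rot: [-180.0, 0.0, 107.0]
force: [-1.9, -0.2, 3.6]
gripper_width: 57.7
time_s: 25.42
ee_pos: [656.9, -85.5, 104.8]
ee_rot: [180.0, -0.0, 82.1]
force: [-0.7, 0.3, -1.6]
gripper_width: 58.0
car pos [210.5 -11.5]
at [656.9 -85.5 104.8] [180.   -0.   82.1] w 58.0 F [-0.7  0.3 -1.6] t 25.4
tool off m [-0.1093 -0.2101 -0.0003] rot [ 0.  -0.  -0.2]
```

```bash

python3 -m creep '{"offset":[[-0.022,-0.042,0],[-0.022,-0.042,0],[-0.022,-0.042,0],[-0.022,-0.042,0],[-0.021,-0.042,0]],"rotation":[[0,0,0],[0,0,0],[0,0,0],[0,0,0],[0,0,0]]}'
python3 -m creep '{"offset":[[0,0,0],[0,0,0]],"rotation":[[0,0,0],[0,0,0]]}'
python3 - <<'E'
from h import *
gc(0,-120,60)
E
```

```text
time_s: 26.05
ee_pos: [432.9, -166.0, 104.8]
ee_rot: [180.0, -0.0, 82.3]
force: [-0.3, -0.4, -0.8]
gripper_width: 58.1
time_s: 26.3
ee_pos: [435.3, -165.8, 105.3]
ee_rot: [179.9, 0.0, 82.3]
force: [0.4, 0.3, 0.5]
gripper_width: 57.9
car pos [   1.7 -120.8]
at [ 435.3 -165.8  105.3] [179.9   0.   82.3] w 57.9 F [0.4 0.3 0.5] t 26.3
tool off m [ 0.0008 -0.0018  0.0453] rot [0.1 0.  0. ]
```

```bash

python3 -m creep '{"offset":[[0,-0.001,0.04],[0,0,0.02],[0,0,0],[0,0,0]],"rotation":[[0,0,0],[0,0,0],[0,0,0],[0,0,0]]}'
python3 - <<'E'
from h import *
gc(0,-120,22.4)
E
```

```text
time_s: 26.8
ee_pos: [434.7, -165.6, 45.6]
ee_rot: [179.9, 0.0, 82.4]
force: [0.3, 0.6, -0.6]
gripper_width: 57.8
car pos [   1.1 -120.6]
at [ 434.7 -165.6   45.6] [179.9   0.   82.4] w 57.8 F [ 0.3  0.6 -0.6] t 26.8
tool off m [ 0.0007 -0.0011  0.0232] rot [0.1 0.  0.1]
```

```bash

python3 -m creep '{"offset":[[0,0,0.012],[0,0,0.011],[0,0,0],[0,0,0]],"rotation":[[0,0,0],[0,0,0],[0,0,0],[0,0,0]]}'
python3 -m creep '{"offset":[[0,0,0],[0,0,0],[0,0,0],[0,0,0],[0,0,-0.03]],"rotation":[[0,0,0],[0,0,0],[0,0,0],[0,0,0],[0,0,0]]}' 0.18
python3 -m creep '{"offset":[[0,0,-0.05],[-0.04,0,-0.05],[0,0,0]],"rotation":[[0,0,0],[0,0,0],[0,0,0]]}'
python3 - <<'E'
from h import *
snap('wrist','w12',None,1.25); goto(675,15,150,92)
E
```

```text
time_s: 27.3
ee_pos: [433.0, -165.4, 21.7]
ee_rot: [-180.0, -0.0, 82.3]
force: [0.4, 0.5, -0.9]
gripper_width: 58.2
time_s: 27.92
ee_pos: [431.6, -164.8, 50.8]
ee_rot: [-179.7, -0.1, 82.3]
force: [0.2, 0.5, 0.4]
gripper_width: 74.9
time_s: 28.3
ee_pos: [430.5, -207.0, 154.7]
ee_rot: [179.5, 0.2, 82.2]
force: [0.1, 0.3, -0.9]
gripper_width: 75.1
at [ 428.7 -205.2  152.3] [1.798e+02 1.000e-01 8.220e+01] w 74.7 F [-0.5  0.6 -1.2] t 28.4
tool off m [0.2515 0.2142 0.0028] rot [ 0.2  0.1 -9.8]
```

View pics/w12.png

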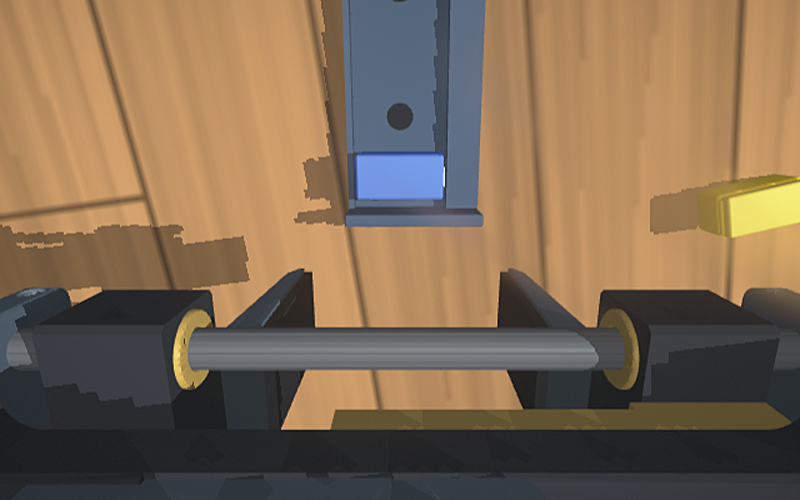

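```bash

python3 - <<'E'
from h import *
goto(675,-262,148,90)
E
python3 -m creep '{"offset":[[-0.018,0.05,0],[-0.018,0.05,0],[-0.018,0.05,0],[-0.018,0.05,0],[-0.016,0.05,0]],"rotation":[[0,0,0],[0,0,0],[0,0,0],[0,0,0],[0,0,-7.8]]}' 0.1
python3 -m creep '{"offset":[[0,0,0],[0,0,0]],"rotation":[[0,0,0],[0,0,0]]}'
python3 - <<'E'
from h import *
goto(675,-262,148,90); snap('wrist','w13',None,1.25)
E
```

```text
at [ 428.7 -205.2  152.3] [1.798e+02 1.000e-01 8.220e+01] w 74.7 F [-0.5  0.6 -1.2] t 28.4
tool off m [-0.0229  0.2517  0.0052] rot [ 0.2  0.1 -7.8]
time_s: 28.98
ee_pos: [664.8, -324.2, 148.1]
ee_rot: [-179.8, -0.1, 90.4]
force: [1.0, -0.2, 0.7]
gripper_width: 82.0
time_s: 29.22
ee_pos: [662.7, -323.4, 148.5]
ee_rot: [-179.8, -0.1, 90.1]
force: [-1.1, 0.4, 0.9]
gripper_width: 82.2
at [ 662.7 -323.4  148.5] [-1.798e+02 -1.000e-01  9.010e+01] w 82.2 F [-1.1  0.4  0.9] t 29.2
tool off m [0.0614 0.0124 0.0006] rot [-0.2 -0.1  0.1]
```

View pics/w13.png

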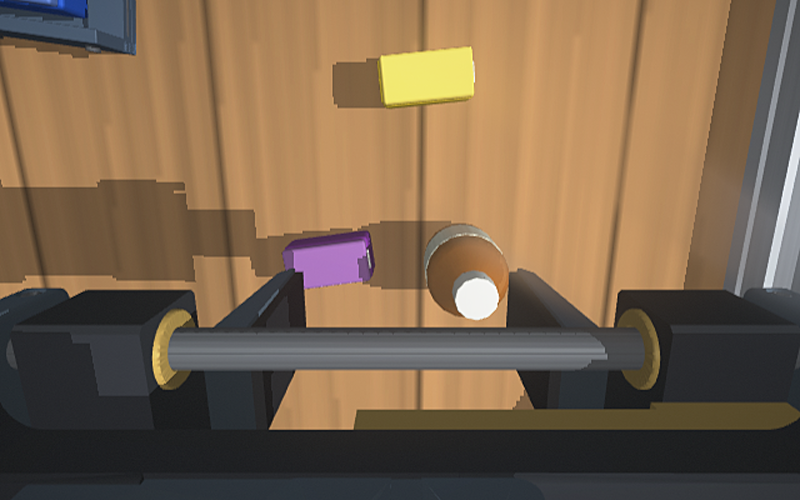

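```bash

python3 - <<'E'
from h import *
box('w13',[(380,56),(473,47),(474,99),(384,107)],tz=14)
box('w13',[(285,246),(370,234),(374,283),(304,288)],tz=14)
print('syrup',ray('w13',477/1.25,297/1.25,90), ray('w13',463/1.25,240/1.25,45))
E
```

```text
box c [ 676.8 -220.4] L 54.9 W 29.1 yaw 5.1
at [ 662.6 -323.5  149.5] [-1.798e+02 -1.000e-01  9.010e+01] w 82.3 F [ 0.1  0.4 -0.5] t 29.3
tool off m [0.1028 0.0148 0.1356] rot [-0.2 -0.1 -5. ]
box c [ 615.9 -336.2] L 51.9 W 32.0 yaw 6.6
at [ 662.6 -323.5  149.5] [-1.798e+02 -1.000e-01  9.010e+01] w 82.3 F [ 0.1  0.4 -0.5] t 29.3
tool off m [-0.0129 -0.0463  0.1356] rot [-0.2 -0.1 -6.5]
syrup [ 702.80515936 -338.84770266   90.        ] [ 699.92871469 -317.65950046   45.        ]
```

```bash

python3 -m creep '{"offset":[[0.052,0.007,0],[0.051,0.007,0.03],[0,0,0.05],[0,0,0.035],[0,0,0]],"rotation":[[0,0,0],[0,0,0],[0,0,-5],[0,0,0],[0,0,0]]}' 0.1
python3 - <<'E'
from h import *
goto(676.8,-220.4,14,95.1)
E
```

```text
time_s: 29.9
ee_pos: [674.4, -220.2, 33.4]
ee_rot: [-179.6, -0.2, 95.1]
force: [0.7, 0.3, -0.2]
gripper_width: 82.0
at [ 674.4 -220.2   33.4] [-179.6   -0.2   95.1] w 82.0 F [ 0.7  0.3 -0.2] t 29.9
tool off m [-0.0005  0.0025  0.0193] rot [-0.4 -0.2  0. ]
```

```bash

python3 -m creep '{"offset":[[0,0.001,0.01],[0,0,0.008],[0,0,0]],"rotation":[[0,0,0],[0,0,0],[0,0,0]]}'
python3 -m creep '{"offset":[[0,0,0],[0,0,0],[0,0,0],[0,0,0],[0,0,0]],"rotation":[[0,0,0],[0,0,0],[0,0,0],[0,0,0],[0,0,0]]}' 1 30
python3 -m creep '{"offset":[[0,0,-0.03],[0,0,-0.06],[0,0,0],[0,0,0]],"rotation":[[0,0,0],[0,0,0],[0,0,8],[0,0,4.8]]}'
python3 - <<'E'
from h import *
gc(0,-84,105)
E
```

```text
time_s: 30.28
ee_pos: [678.6, -221.8, 18.0]
ee_rot: [180.0, -0.0, 95.1]
force: [0.1, -0.3, 0.4]
gripper_width: 82.1
time_s: 30.9
ee_pos: [678.8, -221.7, 18.2]
ee_rot: [180.0, 0.0, 95.1]
force: [-0.9, -1.2, 2.7]
gripper_width: 58.2
time_s: 31.4
ee_pos: [679.3, -221.7, 108.7]
ee_rot: [179.9, 0.0, 82.2]
force: [0.4, -0.1, -0.6]
gripper_width: 57.8
car pos [ 251.  -143.4]
at [ 679.3 -221.7  108.7] [179.9   0.   82.2] w 57.8 F [ 0.4 -0.1 -0.6] t 31.4
tool off m [ 0.0588 -0.2511  0.0032] rot [ 0.1  0.  -0.1]
```

```bash

python3 -m creep '{"offset":[[0.012,-0.05,0],[0.012,-0.05,0],[0.012,-0.05,0],[0.012,-0.05,0],[0.011,-0.051,0]],"rotation":[[0,0,0],[0,0,0],[0,0,0],[0,0,0],[0,0,0]]}'
python3 -m creep '{"offset":[[0,0,0],[0,0,0]],"rotation":[[0,0,0],[0,0,0]]}'
python3 - <<'E'
from h import *
gc(0,-84,45)
E
```

```text
time_s: 32.02
ee_pos: [436.5, -129.0, 107.7]
ee_rot: [180.0, -0.0, 82.3]
force: [-0.2, 0.1, -0.3]
gripper_width: 57.6
time_s: 32.28
ee_pos: [439.0, -130.0, 108.3]
ee_rot: [179.9, 0.0, 82.3]
force: [-0.0, -0.6, -1.0]
gripper_width: 57.5
car pos [  0.6 -84.8]
at [ 439.  -130.   108.3] [179.9   0.   82.3] w 57.5 F [-0.  -0.6 -1. ] t 32.3
tool off m [ 0.0008 -0.0008  0.0633] rot [0.1 0.  0. ]
```

```bash

python3 -m creep '{"offset":[[0.001,0,0.04],[0,0,0.025],[0,0,0.01],[0,0,0],[0,0,0]],"rotation":[[0,0,0],[0,0,0],[0,0,0],[0,0,0],[0,0,0]]}'
python3 - <<'E'
from h import *
gc(0,-84,24.8)
E
```

```text
time_s: 32.9
ee_pos: [439.2, -129.1, 33.6]
ee_rot: [179.9, 0.0, 82.3]
force: [0.4, -0.2, -1.3]
gripper_width: 57.8
car pos [  0.7 -83.8]
at [ 439.2 -129.1   33.6] [179.9   0.   82.3] w 57.8 F [ 0.4 -0.2 -1.3] t 32.9
tool off m [-0.0002 -0.0007  0.0088] rot [0.1 0.  0. ]
```

```bash

python3 -m creep '{"offset":[[0,0,0.005],[0,0,0.004],[0,0,0],[0,0,0]],"rotation":[[0,0,0],[0,0,0],[0,0,0],[0,0,0]]}'
python3 -m creep '{"offset":[[0,0,0],[0,0,0],[0,0,0],[0,0,0],[0,0,-0.03]],"rotation":[[0,0,0],[0,0,0],[0,0,0],[0,0,0],[0,0,0]]}' 0.18
python3 -m creep '{"offset":[[0,0,-0.05],[-0.05,0,-0.05],[0,0,0]],"rotation":[[0,0,0],[0,0,0],[0,0,0]]}'
python3 - <<'E'
from h import *
snap('wrist','w14',None,1.25); goto(615.9,-380,150,96)
E
```

```text
time_s: 33.4
ee_pos: [438.3, -128.8, 24.0]
ee_rot: [180.0, 0.0, 82.3]
force: [0.1, -0.1, 1.6]
gripper_width: 58.2
time_s: 34.02
ee_pos: [436.3, -128.1, 52.6]
ee_rot: [-179.7, -0.1, 82.3]
force: [0.6, 1.7, 0.0]
gripper_width: 74.7
time_s: 34.4
ee_pos: [434.4, -175.2, 151.4]
ee_rot: [179.5, 0.2, 82.2]
force: [0.7, -0.2, 0.3]
gripper_width: 74.7
at [ 432.7 -173.4  149.2] [179.8   0.   82.2] w 74.9 F [-0.4  0.  -0.7] t 34.5
tool off m [-1.798e-01  2.095e-01 -1.000e-04] rot [  0.2   0.1 -13.8]
```

View pics/w14.png

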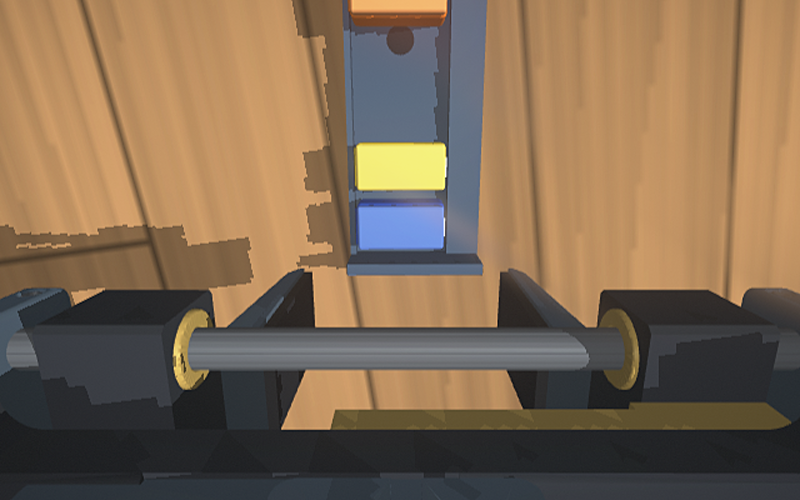

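```bash

python3 -m creep '{"offset":[[-0.036,0.042,0],[-0.036,0.042,0],[-0.036,0.042,0],[-0.036,0.042,0],[-0.036,0.042,0]],"rotation":[[0,0,0],[0,0,0],[0,0,0],[0,0,-7],[0,0,-7]]}' 0.18
python3 -m creep '{"offset":[[0,0,0],[0,0,0]],"rotation":[[0,0,0],[0,0,0]]}'
python3 - <<'E'
from h import *
goto(621,-381,148,96); snap('wrist','w15',None,1.25)
E
```

```text
time_s: 35.08
ee_pos: [621.3, -374.0, 145.2]
ee_rot: [-179.8, -0.2, 96.6]
force: [0.7, -0.6, -0.3]
gripper_width: 74.7
time_s: 35.33
ee_pos: [620.0, -372.4, 145.5]
ee_rot: [-179.8, -0.2, 96.3]
force: [-0.2, 0.6, -0.5]
gripper_width: 74.7
at [ 620.  -372.4  145.5] [-179.8   -0.2   96.3] w 74.7 F [-0.2  0.6 -0.5] t 35.3
tool off m [-0.0086  0.     -0.0025] rot [-0.2 -0.2  0.3]
```

View pics/w15.png

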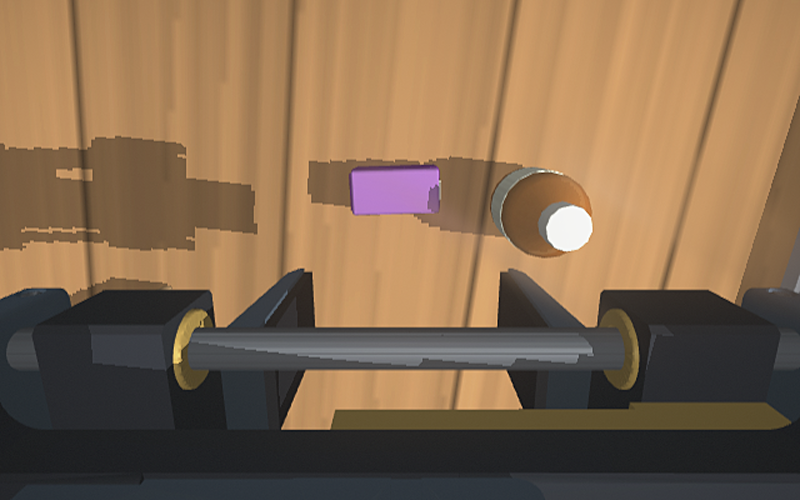

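```bash

python3 - <<'E'
from h import *
box('w15',[(350,169),(439,166),(439,212),(353,215)],tz=17)
print(ray('w15',569/1.25,228/1.25,90),ray('w15',492/1.25,205/1.25,30),ray('w15',439/1.25,190/1.25,34))
E
```

```text
box c [ 610.8 -337.7] L 55.1 W 29.0 yaw 8.4
at [ 619.9 -372.4  146.5] [-179.8   -0.2   96.3] w 74.8 F [-1.1 -1.2 -0.4] t 35.4
tool off m [ 0.0351 -0.0049  0.1296] rot [-0.2 -0.2 -2. ]
[ 702.42014855 -339.90185145   90.        ] [ 673.62036453 -340.35079681   30.        ] [ 638.16672632 -334.14533541   34.        ]
```

```bash

python3 -m creep '{"offset":[[0.035,-0.006,0.03],[0,0,0.05],[0,0,0.03],[0,0,0],[0,0,0]],"rotation":[[0,0,-2],[0,0,0],[0,0,0],[0,0,0],[0,0,0]]}' 0.18
python3 - <<'E'
from h import *
goto(610.8,-337.7,19,98.4)
E
```

```text
time_s: 36.0
ee_pos: [611.8, -339.9, 39.9]
ee_rot: [179.9, 0.1, 98.3]
force: [0.3, -0.4, 0.2]
gripper_width: 74.6
at [ 611.8 -339.9   39.9] [1.799e+02 1.000e-01 9.830e+01] w 74.6 F [ 0.3 -0.4  0.2] t 36.0
tool off m [ 0.0023 -0.0007  0.0209] rot [ 0.1  0.1 -0.1]
```

```bash

python3 -m creep '{"offset":[[0.002,-0.001,0.012],[0,0,0.008],[0,0,0]],"rotation":[[0,0,0],[0,0,0],[0,0,0]]}'
python3 -m creep '{"offset":[[0,0,0],[0,0,0],[0,0,0],[0,0,0],[0,0,0]],"rotation":[[0,0,0],[0,0,0],[0,0,0],[0,0,0],[0,0,0]]}' 1 30
python3 -m creep '{"offset":[[0,0,-0.03],[0,0,-0.06],[0,0,0],[0,0,0]],"rotation":[[0,0,0],[0,0,0],[0,0,8],[0,0,8]]}'
python3 - <<'E'
from h import *
gc(0,-48,108)
E
```

```text
time_s: 36.38
ee_pos: [609.3, -337.8, 17.2]
ee_rot: [-179.9, -0.1, 98.3]
force: [0.0, 0.6, 0.7]
gripper_width: 74.9
time_s: 37.0
ee_pos: [610.1, -338.3, 18.3]
ee_rot: [180.0, 0.0, 98.3]
force: [0.3, -0.6, 1.6]
gripper_width: 57.7
time_s: 37.5
ee_pos: [610.1, -338.2, 109.1]
ee_rot: [179.9, 0.0, 82.1]
force: [-0.9, 0.4, -0.3]
gripper_width: 58.0
car pos [ 198.  -268.2]
at [ 610.1 -338.2  109.1] [179.9   0.   82.1] w 58.0 F [-0.9  0.4 -0.3] t 37.5
tool off m [ 0.2194 -0.1989  0.0007] rot [ 0.1  0.  -0.2]
```

```bash

python3 -m creep '{"offset":[[0.044,-0.04,0],[0.044,-0.04,0],[0.044,-0.04,0],[0.044,-0.04,0],[0.043,-0.039,0]],"rotation":[[0,0,0],[0,0,0],[0,0,0],[0,0,0],[0,0,0]]}'
python3 -m creep '{"offset":[[0,0,0],[0,0,0]],"rotation":[[0,0,0],[0,0,0]]}'
python3 - <<'E'
from h import *
gc(0,-48,33)
E
```

```text
time_s: 38.12
ee_pos: [440.5, -93.0, 108.1]
ee_rot: [180.0, -0.0, 82.3]
force: [0.4, -0.1, -0.7]
gripper_width: 57.9
time_s: 38.38
ee_pos: [442.9, -94.8, 108.5]
ee_rot: [179.9, 0.0, 82.4]
force: [-0.1, 0.1, -0.5]
gripper_width: 58.0
car pos [ -0.3 -49.4]
at [442.9 -94.8 108.5] [179.9   0.   82.4] w 58.0 F [-0.1  0.1 -0.5] t 38.4
tool off m [0.0015 0.0002 0.0755] rot [0.1 0.  0.1]
```

```bash

python3 -m creep '{"offset":[[0.001,0.001,0.04],[0,0,0.025],[0,0,0.01],[0,0,0],[0,0,0]],"rotation":[[0,0,0],[0,0,0],[0,0,0],[0,0,0],[0,0,0]]}'
python3 - <<'E'
from h import *
gc(0,-48,24.8)
E
```

```text
time_s: 39.0
ee_pos: [444.1, -94.2, 33.8]
ee_rot: [179.9, 0.0, 82.3]
force: [1.2, 0.2, -0.7]
gripper_width: 57.7
car pos [  0.8 -48.6]
at [444.1 -94.2  33.8] [179.9   0.   82.3] w 57.7 F [ 1.2  0.2 -0.7] t 39.0
tool off m [ 0.0006 -0.0009  0.009 ] rot [0.1 0.  0. ]
```

```bash

python3 -m creep '{"offset":[[0,0,0.005],[0,0,0.004],[0,0,0],[0,0,0]],"rotation":[[0,0,0],[0,0,0],[0,0,0],[0,0,0]]}'
python3 -m creep '{"offset":[[0,0,0],[0,0,0],[0,0,0],[0,0,0],[0,0,-0.03]],"rotation":[[0,0,0],[0,0,0],[0,0,0],[0,0,0],[0,0,0]]}' 0.18
python3 -m creep '{"offset":[[0,0,-0.05],[-0.05,0,-0.05],[0,0,0]],"rotation":[[0,0,0],[0,0,0],[0,0,0]]}'
python3 - <<'E'
from h import *
snap('wrist','w16',None,1.25); goto(676,6,150,91); snap('scene','s6',(250,120,400,260),5)
E
```

```text
time_s: 39.5
ee_pos: [443.3, -93.7, 24.2]
ee_rot: [180.0, -0.0, 82.3]
force: [0.6, -0.3, 1.5]
gripper_width: 57.5
time_s: 40.12
ee_pos: [441.3, -93.3, 52.8]
ee_rot: [-179.7, -0.0, 82.3]
force: [-0.0, -0.3, -0.8]
gripper_width: 74.7
time_s: 40.5
ee_pos: [439.3, -139.9, 151.5]
ee_rot: [179.5, 0.1, 82.2]
force: [0.1, 0.4, 0.1]
gripper_width: 74.4
at [ 437.7 -138.4  149.3] [179.8   0.   82.2] w 74.8 F [ 0.5 -0.  -1.4] t 40.5
tool off m [ 0.1753  0.2165 -0.    ] rot [ 0.2  0.  -8.8]
```

View pics/w16.png

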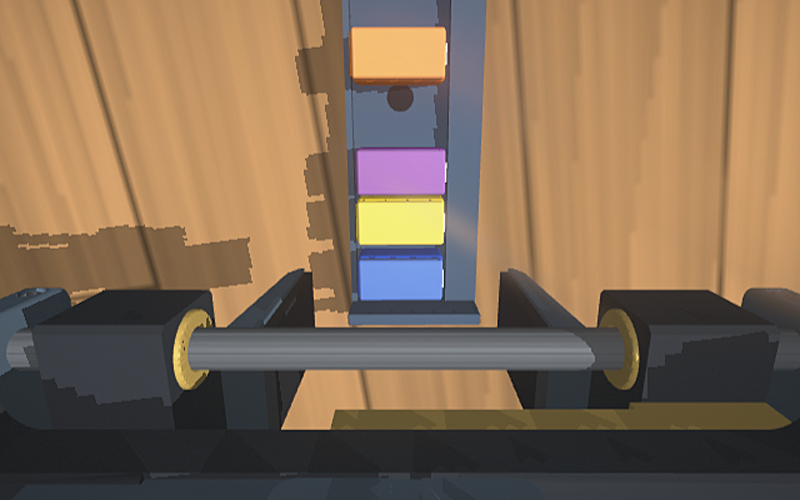

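View pics/s6.png

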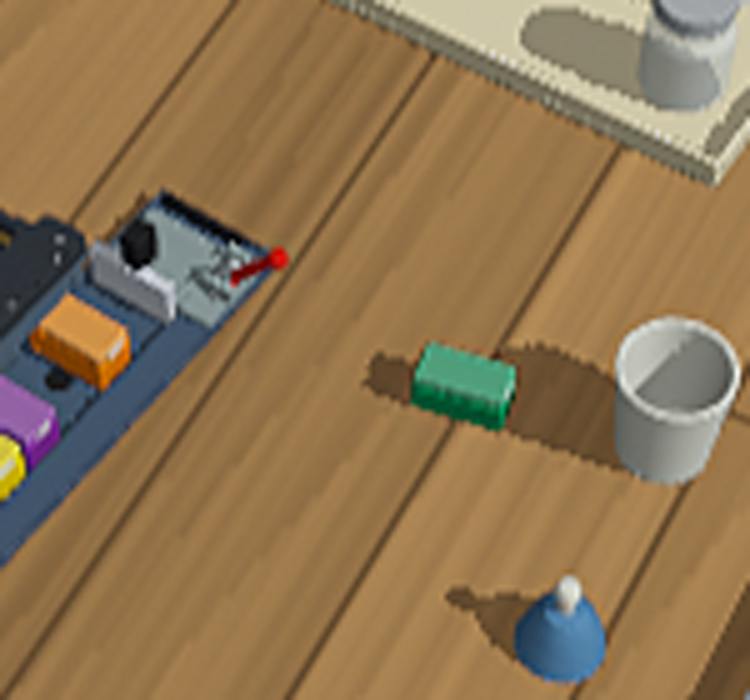

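```bash

python3 - <<'E'
from h import *
box('s6',[(428,343),(515,374),(505,415),(415,385)],sc=5,org=(250,120))
c=ray('s6',250+466/5,120+379/5,34);print(c); goto(c[0],c[1]-45,148,91)
E
```

```text
box c [674.7  51.2] L 56.3 W 31.0 yaw 5.0
at [ 436.6 -137.4  148. ] [-180.    -0.    82.3] w 74.8 F [-0.6  0.5 -0.7] t 40.6
tool off m [0.2189 0.2106 0.136 ] rot [ -0.   -0.  -12.7]
[674.90862792  51.37339761  34.        ]
at [ 436.6 -137.4  148. ] [-180.    -0.    82.3] w 74.8 F [-0.6  0.5 -0.7] t 40.6
tool off m [0.1745 0.2167 0.    ] rot [-0.  -0.  -8.7]
```

```bash

python3 -m creep '{"offset":[[0.034,0.042,0],[0.034,0.042,0],[0.034,0.042,0],[0.034,0.042,0],[0.038,0.049,0]],"rotation":[[0,0,0],[0,0,0],[0,0,0],[0,0,0],[0,0,-9]]}' 0.18
python3 -m creep '{"offset":[[0,0,0],[0,0,0]],"rotation":[[0,0,0],[0,0,0]]}'
python3 - <<'E'
from h import *
goto(674,6,148,91); snap('wrist','w17',None,1.25)
E
```

```text
time_s: 41.22
ee_pos: [675.2, 8.2, 145.6]
ee_rot: [-179.7, -0.0, 91.6]
force: [1.1, -0.1, 0.0]
gripper_width: 74.6
time_s: 41.48
ee_pos: [673.8, 6.9, 145.7]
ee_rot: [-179.7, -0.0, 91.4]
force: [0.2, -0.7, -0.3]
gripper_width: 74.8
at [673.8   6.9 145.7] [-179.7   -0.    91.4] w 74.8 F [ 0.2 -0.7 -0.3] t 41.5
tool off m [-0.0009  0.0002 -0.0023] rot [-0.3 -0.   0.4]
```

View pics/w17.png

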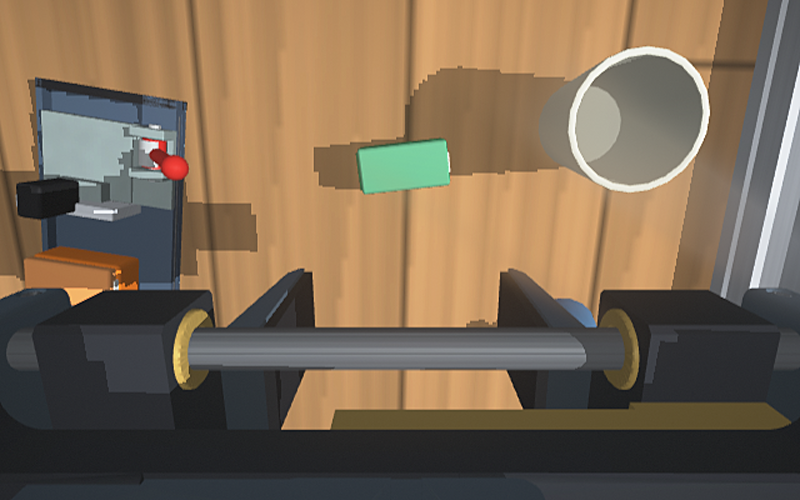

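```bash

python3 - <<'E'
from h import *
box('w17',[(358,147),(447,139),(449,184),(364,193)],tz=17)
E
```

```text
box c [672.8  57.5] L 54.3 W 28.0 yaw 6.9
at [673.7   6.2 146.6] [-179.8   -0.    91.3] w 74.9 F [ 0.5 -0.2 -0.2] t 41.5
tool off m [0.0512 0.0008 0.1296] rot [-0.2 -0.  -5.6]
```

```bash

python3 -m creep '{"offset":[[0.051,0,0.02],[0,0,0.05],[0,0,0.04],[0,0,0],[0,0,0]],"rotation":[[0,0,0],[0,0,-5.6],[0,0,0],[0,0,0],[0,0,0]]}' 0.18
python3 - <<'E'
from h import *
goto(672.8,57.5,17,96.9)
E
```

```text
time_s: 42.15
ee_pos: [674.9, 56.5, 40.1]
ee_rot: [179.9, 0.0, 96.9]
force: [-0.2, 0.4, 0.6]
gripper_width: 74.9
at [674.9  56.5  40.1] [179.9   0.   96.9] w 74.9 F [-0.2  0.4  0.6] t 42.1
tool off m [ 0.0013 -0.002   0.0231] rot [ 0.1  0.  -0. ]
```

```bash

python3 -m creep '{"offset":[[0.001,-0.002,0.012],[0,0,0.010],[0,0,0]],"rotation":[[0,0,0],[0,0,0],[0,0,0]]}'
python3 -m creep '{"offset":[[0,0,0],[0,0,0],[0,0,0],[0,0,0],[0,0,0]],"rotation":[[0,0,0],[0,0,0],[0,0,0],[0,0,0],[0,0,0]]}' 1 30
python3 -m creep '{"offset":[[0,0,-0.03],[0,0,-0.06],[0,0,0],[0,0,0]],"rotation":[[0,0,0],[0,0,0],[0,0,8],[0,0,6.5]]}'
python3 - <<'E'
from h import *
gc(0,-12,108)
E
```

```text
time_s: 42.52
ee_pos: [671.4, 57.7, 15.4]
ee_rot: [-179.9, -0.0, 96.9]
force: [0.3, -0.3, -0.4]
gripper_width: 74.8
time_s: 43.15
ee_pos: [672.4, 57.8, 16.5]
ee_rot: [180.0, -0.0, 96.9]
force: [0.7, -0.5, 1.8]
gripper_width: 58.1
time_s: 43.65
ee_pos: [672.3, 57.7, 107.2]
ee_rot: [179.9, -0.0, 82.2]
force: [0.6, 0.7, -1.3]
gripper_width: 58.0
car pos [206.6 132.5]
at [672.3  57.7 107.2] [179.9  -0.   82.2] w 58.0 F [ 0.6  0.7 -1.3] t 43.6
tool off m [-0.1448 -0.2064 -0.0011] rot [ 0.1 -0.  -0.1]
```

```bash

python3 -m creep '{"offset":[[-0.029,-0.041,0],[-0.029,-0.041,0],[-0.029,-0.041,0],[-0.029,-0.041,0],[-0.029,-0.042,0]],"rotation":[[0,0,0],[0,0,0],[0,0,0],[0,0,0],[0,0,0]]}'
python3 -m creep '{"offset":[[0,0,0],[0,0,0]],"rotation":[[0,0,0],[0,0,0]]}'
python3 - <<'E'
from h import *
gc(0,-12,33)
E
```

```text
time_s: 44.28
ee_pos: [447.3, -59.5, 106.2]
ee_rot: [180.0, 0.0, 82.5]
force: [1.6, -1.0, -0.2]
gripper_width: 57.7
time_s: 44.52
ee_pos: [449.8, -59.0, 106.7]
ee_rot: [179.9, -0.0, 82.4]
force: [0.9, -0.5, -1.1]
gripper_width: 57.6
car pos [  1.7 -13. ]
at [449.8 -59.  106.7] [179.9  -0.   82.4] w 57.6 F [ 0.9 -0.5 -1.1] t 44.5
tool off m [ 0.0009 -0.0019  0.0737] rot [ 0.1 -0.   0.1]
```

```bash

python3 -m creep '{"offset":[[0,-0.001,0.04],[0,0,0.025],[0,0,0.009],[0,0,0],[0,0,0]],"rotation":[[0,0,0],[0,0,0],[0,0,0],[0,0,0],[0,0,0]]}'
python3 - <<'E'
from h import *
gc(0,-12,23.2)
E
```

```text
time_s: 45.15
ee_pos: [449.1, -58.7, 33.0]
ee_rot: [179.9, -0.0, 82.5]
force: [-0.5, 0.8, -0.2]
gripper_width: 57.8
car pos [  1.  -12.8]
at [449.1 -58.7  33. ] [179.9  -0.   82.5] w 57.8 F [-0.5  0.8 -0.2] t 45.1
tool off m [ 0.0008 -0.001   0.0098] rot [ 0.1 -0.   0.2]
```

```bash

python3 -m creep '{"offset":[[0,0,0.005],[0,0,0.005],[0,0,0],[0,0,0]],"rotation":[[0,0,0],[0,0,0],[0,0,0],[0,0,0]]}'
python3 -m creep '{"offset":[[0,0,0],[0,0,0],[0,0,0],[0,0,0],[0,0,-0.03]],"rotation":[[0,0,0],[0,0,0],[0,0,0],[0,0,0],[0,0,0]]}' 0.18
python3 -m creep '{"offset":[[0,0,-0.05],[-0.06,0,-0.05],[-0.06,0,-0.04],[0,0,0]],"rotation":[[0,0,0],[0,0,0],[0,0,0],[0,0,0]]}'
python3 - <<'E'
from h import *
snap('wrist','w18',None,1.25); gc(0,83.5,110)
E
```

```text
time_s: 45.65
ee_pos: [448.1, -58.8, 22.4]
ee_rot: [180.0, -0.0, 82.4]
force: [-0.1, 0.9, 1.9]
gripper_width: 58.0
time_s: 46.28
ee_pos: [446.1, -58.5, 51.0]
ee_rot: [-179.7, -0.0, 82.4]
force: [0.2, -0.9, 0.2]
gripper_width: 74.9
time_s: 46.78
ee_pos: [436.0, -161.1, 179.6]
ee_rot: [179.6, 0.1, 82.2]
force: [0.3, 0.7, -0.2]
gripper_width: 74.9
car pos [   0.3 -114.1]
at [ 434.8 -159.   177.7] [179.9   0.   82.3] w 74.9 F [-0.7  0.7 -0.7] t 46.8
tool off m [ 0.1976 -0.0006  0.0677] rot [ 0.1  0.  -0. ]
```

View pics/w18.png

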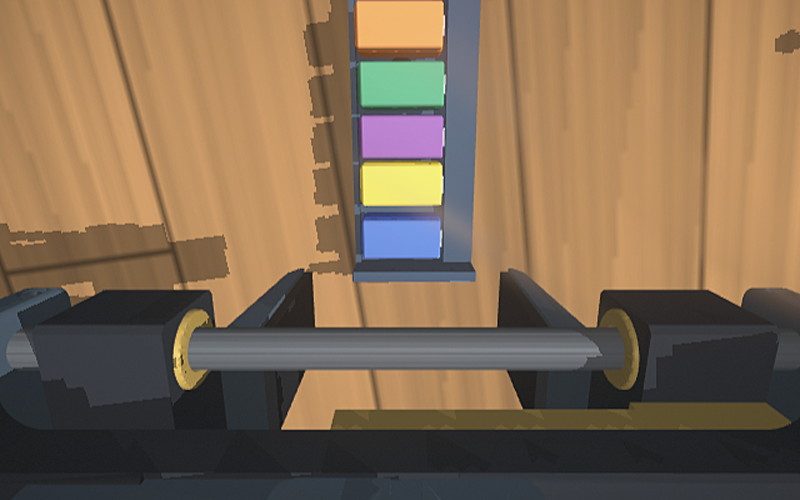

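```bash

python3 -m creep '{"offset":[[0.05,0,0.015],[0.05,0,0.015],[0.05,0,0.015],[0.047,0,0.015],[0,0,0]],"rotation":[[0,0,0],[0,0,0],[0,0,0],[0,0,0],[0,0,0]]}' 0.4
python3 -m creep '{"offset":[[0,0,0]],"rotation":[[0,0,0]]}'
python3 - <<'E'
from h import *
snap('wrist','w19',None,1.25);gc(0,83.5,45)
E
```

```text
time_s: 47.45
ee_pos: [458.4, 40.9, 114.5]
ee_rot: [-179.7, 0.0, 82.8]
force: [-0.7, -0.1, 0.6]
gripper_width: 54.9
time_s: 47.58
ee_pos: [459.6, 37.8, 116.2]
ee_rot: [-179.9, 0.0, 82.5]
force: [-0.4, -1.1, 0.2]
gripper_width: 55.0
car pos [-1.  83.8]
at [460.   37.2 116.6] [-179.9    0.    82.5] w 54.7 F [ 0.5 -0.2 -0.5] t 47.6
tool off m [-0.0002  0.0011  0.0716] rot [-0.1  0.   0.2]
```

View pics/w19.png

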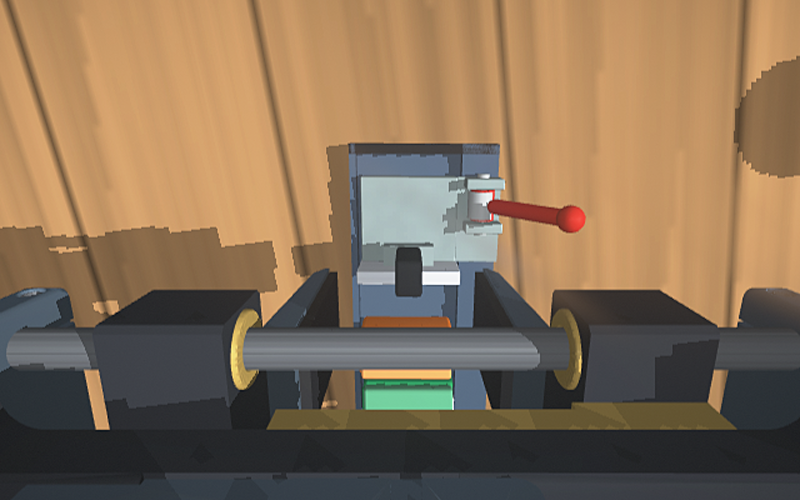

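```bash

python3 -m creep '{"offset":[[0,0.001,0.035],[0,0,0.035],[0,0,0],[0,0,0]],"rotation":[[0,0,0.2],[0,0,0],[0,0,0],[0,0,0]]}'
python3 -m creep '{"offset":[[0,0,0],[0,0,0],[0,0,0],[0,0,0],[0,0,0]],"rotation":[[0,0,0],[0,0,0],[0,0,0],[0,0,0],[0,0,0]]}' 1 20
python3 -m creep '{"offset":[[0,0,0],[0,0,0]],"rotation":[[0,0,0],[0,0,0]]}'
python3 - <<'E'
from h import *
gc(0,20,45)
E
```

```text
time_s: 48.12
ee_pos: [462.4, 36.7, 48.0]
ee_rot: [179.9, -0.0, 82.2]
force: [1.2, 0.0, 0.4]
gripper_width: 54.4
time_s: 48.75
ee_pos: [460.8, 37.4, 47.0]
ee_rot: [-179.9, -0.0, 82.2]
force: [-2.1, 1.3, 3.4]
gripper_width: 13.7
time_s: 49.0
ee_pos: [460.9, 37.4, 47.0]
ee_rot: [-179.9, -0.0, 82.2]
force: [-3.6, 1.3, 5.2]
gripper_width: 13.9
car pos [-0.2 84. ]
at [460.9  37.4  47. ] [-179.9   -0.    82.2] w 13.9 F [-3.6  1.3  5.2] t 49.0
tool off m [-0.064   0.0003  0.002 ] rot [-0.1 -0.  -0.1]
```

```bash

python3 -m creep '{"offset":[[-0.006,0,0],[-0.006,0,0],[-0.006,0,0],[-0.006,0,0],[-0.006,0,0]],"rotation":[[0,0,0],[0,0,0],[0,0,0],[0,0,0],[0,0,0]]}'
python3 -m creep '{"offset":[[-0.004,0,0],[-0.004,0,0],[-0.004,0,0],[-0.004,0,0],[-0.004,0,0]],"rotation":[[0,0,0],[0,0,0],[0,0,0],[0,0,0],[0,0,0]]}'
python3 - <<'E'
from h import *
gc(0,20,45)
E
```

```text
time_s: 49.62
ee_pos: [456.8, 7.7, 47.0]
ee_rot: [-179.9, -0.0, 82.2]
force: [-4.0, 1.6, 5.6]
gripper_width: 14.1
time_s: 50.25
ee_pos: [454.1, -11.8, 47.0]
ee_rot: [-179.9, -0.1, 82.2]
force: [-3.9, 2.7, 5.3]
gripper_width: 13.8
car pos [-0.3 34.3]
at [454.1 -11.8  47. ] [-1.799e+02 -1.000e-01  8.220e+01] w 13.8 F [-3.9  2.7  5.3] t 50.2
tool off m [-0.0143  0.0003  0.0019] rot [-0.1 -0.1 -0.1]
```

```bash

python3 -m creep '{"offset":[[-0.002,0,0],[-0.002,0,0],[-0.002,0,0],[-0.002,0,0],[-0.001,0,0]],"rotation":[[0,0,0],[0,0,0],[0,0,0],[0,0,0],[0,0,0]]}'
python3 - <<'E'
from h import *
gc(0,20,45)
E
python3 -m creep '{"offset":[[-0.001,0,0],[-0.001,0,0],[0,0,0]],"rotation":[[0,0,0],[0,0,0],[0,0,0]]}'
python3 - <<'E'
from h import *
gc(0,20,45)
E
```

```text
time_s: 50.88
ee_pos: [453.0, -20.6, 47.0]
ee_rot: [-179.9, -0.1, 82.2]
force: [-3.6, 3.0, 5.0]
gripper_width: 13.7
car pos [-0.2 25.5]
at [453.  -20.6  47. ] [-1.799e+02 -1.000e-01  8.220e+01] w 13.7 F [-3.6  3.   5. ] t 50.9
tool off m [-0.0055  0.0003  0.002 ] rot [-0.1 -0.1 -0.1]
time_s: 51.25
ee_pos: [452.7, -22.7, 47.0]
ee_rot: [-179.9, -0.0, 82.2]
force: [-3.2, 2.7, 4.9]
gripper_width: 13.6
car pos [-0.2 23.4]
at [452.7 -22.7  47. ] [-179.9   -0.    82.2] w 13.6 F [-3.2  2.7  4.9] t 51.2
tool off m [-0.0034  0.0002  0.002 ] rot [-0.1 -0.  -0.1]
```

```bash

python3 -m creep '{"offset":[[-0.001,0,0],[-0.001,0,0],[0,0,0]],"rotation":[[0,0,0],[0,0,0],[0,0,0]]}'
python3 -m creep '{"offset":[[-0.001,0,0],[0,0,0]],"rotation":[[0,0,0],[0,0,0]]}'
python3 - <<'E'
from h import *
gc(0,20,45)
E
```

```text
time_s: 51.62
ee_pos: [452.4, -24.6, 47.0]
ee_rot: [-179.9, -0.0, 82.2]
force: [-3.6, 3.9, 5.4]
gripper_width: 14.0
time_s: 51.88
ee_pos: [452.4, -24.8, 47.0]
ee_rot: [-179.9, -0.1, 82.2]
force: [-2.9, 8.7, 4.4]
gripper_width: 14.0
car pos [-0.2 21.2]
at [452.4 -24.8  47. ] [-1.799e+02 -1.000e-01  8.220e+01] w 14.0 F [-2.9  8.7  4.4] t 51.9
tool off m [-0.0012  0.0003  0.002 ] rot [-0.1 -0.1 -0.1]
```

```bash

python3 -m creep '{"offset":[[-0.001,0,0],[0,0,0],[0,0,0],[0,0,0]],"rotation":[[0,0,0],[0,0,0],[0,0,0],[0,0,0]]}'
python3 -m creep '{"offset":[[0,0,0],[0,0,0],[0,0,0]],"rotation":[[0,0,0],[0,0,0],[0,0,0]]}' 0.55
python3 -m creep '{"offset":[[0,0,-0.04],[0,0,-0.05],[-0.04,0,-0.02],[0,0,0]],"rotation":[[0,0,0],[0,0,0],[0,0,0],[0,0,0]]}' 
python3 - <<'E'
from h import *
snap('wrist','w20',None,1.25);gc(90,58,52)
E
```

```text
time_s: 52.38
ee_pos: [452.4, -24.9, 47.0]
ee_rot: [-179.9, -0.2, 82.1]
force: [-2.2, 11.8, 6.1]
gripper_width: 13.7
time_s: 52.75
ee_pos: [453.1, -27.4, 46.8]
ee_rot: [180.0, 0.0, 82.2]
force: [0.1, 0.4, -1.3]
gripper_width: 40.2
time_s: 53.25
ee_pos: [448.5, -68.6, 158.6]
ee_rot: [179.7, 0.0, 82.1]
force: [-0.1, 0.2, -0.5]
gripper_width: 41.1
car pos [  0.7 -21.7]
at [447.6 -67.5 157.4] [179.9  -0.   82.1] w 41.3 F [-0.3  0.4 -0.8] t 53.3
tool off m [0.08   0.0888 0.1055] rot [ 0.1 -0.  -0.2]
```

View pics/w20.png

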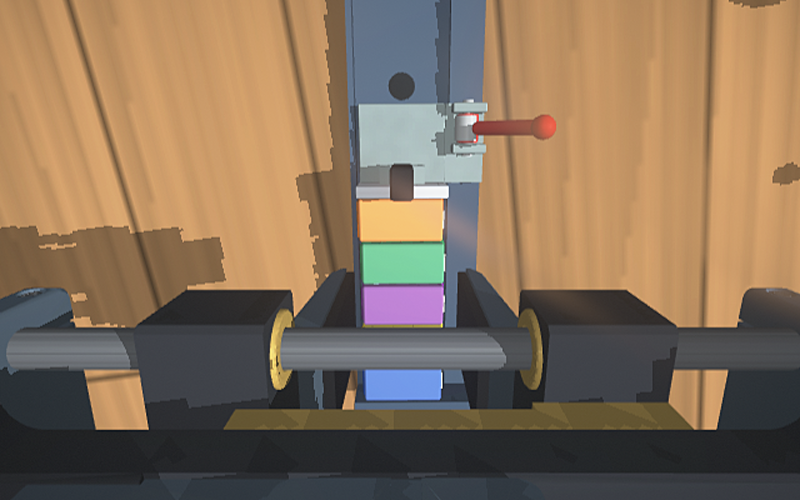

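```bash

python3 -m creep '{"offset":[[0.02,0.028,0],[0.02,0.028,0],[0.02,0.029,0.01],[0.02,0.029,0.02],[0,0,0]],"rotation":[[0,0,0],[0,0,0],[0,0,0],[0,0,0],[0,0,0]]}' 1
python3 -m creep '{"offset":[[0,0,0],[0,0,0]],"rotation":[[0,0,0],[0,0,0]]}' 
python3 - <<'E'
from h import *
gc(114,58,52)
E
```

```text
time_s: 53.92
ee_pos: [571.1, -1.1, 123.6]
ee_rot: [-179.7, 0.0, 82.4]
force: [-1.1, -0.5, -0.5]
gripper_width: 0.4
time_s: 54.18
ee_pos: [570.4, -3.1, 127.2]
ee_rot: [-180.0, -0.0, 82.2]
force: [-0.2, -1.1, -0.6]
gripper_width: 0.4
car pos [113.8  58.6]
at [570.4  -3.1 127.2] [-180.    -0.    82.2] w 0.4 F [-0.2 -1.1 -0.6] t 54.2
tool off m [-0.0006  0.0002  0.0752] rot [-0.  -0.  -0.1]
```

```bash

python3 -m creep '{"offset":[[0,0,0.04],[0,0,0.034],[0,0,0],[0,-0.012,0],[0,-0.012,0]],"rotation":[[0,0,0],[0,0,0],[0,0,0],[0,0,0],[0,0,0]]}' 1
python3 -m creep '{"offset":[[0,-0.01,0],[0,-0.01,0],[0,-0.01,0],[0,-0.01,0],[0,0,0]],"rotation":[[0,0,0],[0,0,0],[0,0,0],[0,0,0],[0,0,0]]}' 
python3 - <<'E'
from h import *
gc(31,58,52)
E
```

```text
time_s: 54.8
ee_pos: [551.5, -0.1, 56.1]
ee_rot: [179.3, -0.0, 82.3]
force: [10.6, -3.2, 9.1]
gripper_width: 0.4
time_s: 55.42
ee_pos: [505.8, 6.0, 52.7]
ee_rot: [-179.9, 0.0, 82.2]
force: [0.6, 0.0, 0.6]
gripper_width: 0.5
car pos [48.5 58.9]
at [505.8   6.   52.7] [-179.9    0.    82.2] w 0.5 F [0.6 0.  0.6] t 55.4
tool off m [-0.0009 -0.0175  0.0008] rot [-0.1  0.  -0.1]
```

```bash

python3 -m creep '{"offset":[[0,-0.006,0],[0,-0.005,0],[0,-0.004,0],[0,0,0]],"rotation":[[0,0,0],[0,0,0],[0,0,0],[0,0,0]]}'
python3 -m creep '{"offset":[[0,-0.002,0],[0,-0.002,0],[0,0,0]],"rotation":[[0,0,0],[0,0,0],[0,0,0]]}'
python3 - <<'E'
from h import *
gc(31,58,52)
E
```

```text
time_s: 55.92
ee_pos: [492.5, 7.8, 52.8]
ee_rot: [-180.0, -0.0, 82.2]
force: [2.8, 0.4, -0.2]
gripper_width: 0.4
time_s: 56.3
ee_pos: [488.8, 8.3, 53.0]
ee_rot: [180.0, -0.0, 82.2]
force: [3.8, -0.2, -0.7]
gripper_width: 0.1
car pos [31.4 59. ]
at [488.8   8.3  53. ] [180.   -0.   82.2] w 0.1 F [ 3.8 -0.2 -0.7] t 56.3
tool off m [-0.001  -0.0004  0.001 ] rot [ 0.  -0.  -0.1]
```

```bash

python3 -m creep '{"offset":[[0,-0.002,0],[0,-0.002,0],[0,0,0]],"rotation":[[0,0,0],[0,0,0],[0,0,0]]}'
python3 -m creep '{"offset":[[0,-0.002,0],[0,-0.001,0],[0,0,0]],"rotation":[[0,0,0],[0,0,0],[0,0,0]]}'
python3 - <<'E'
from h import *
gc(31,58,52)
E
```

```text
time_s: 56.68
ee_pos: [486.6, 8.7, 53.5]
ee_rot: [179.8, -0.0, 82.2]
force: [6.0, -1.0, -1.1]
gripper_width: 0.2
time_s: 57.05
ee_pos: [485.9, 8.9, 54.1]
ee_rot: [179.5, -0.0, 82.3]
force: [10.1, -2.3, 0.1]
gripper_width: 0.7
car pos [28.4 59.2]
at [485.9   8.9  54.1] [179.5  -0.   82.3] w 0.7 F [10.1 -2.3  0.1] t 57.0
tool off m [-0.0012  0.0025  0.0022] rot [ 0.5 -0.  -0. ]
```

```bash

python3 -m creep '{"offset":[[0,-0.002,0],[0,-0.002,0],[0,0,0]],"rotation":[[0,0,0],[0,0,0],[0,0,0]]}'
python3 -m creep '{"offset":[[0,0.015,0],[0,0.04,0],[0.0,0.02,-0.06],[0,0,-0.06],[0,0,-0.03]],"rotation":[[0,0,0],[0,0,0],[0,0,0],[0,0,0],[0,0,0]]}'
python3 -m creep '{"offset":[[-0.06,-0.05,0],[-0.06,-0.05,0],[0,0,0],[0,0,0]],"rotation":[[0,0,0],[0,0,0],[0,0,0],[0,0,0]]}'
python3 - <<'E'
from h import *
snap('wrist','w21',None,1.25);snap('scene','s7',(210,60,430,245),3.6);gc(31,58,52)
E
```

```text
time_s: 57.42
ee_pos: [485.0, 9.2, 55.0]
ee_rot: [179.1, -0.1, 82.3]
force: [12.8, -1.9, 0.4]
gripper_width: 0.4
time_s: 58.05
ee_pos: [551.4, -0.2, 204.4]
ee_rot: [-179.9, -0.0, 82.2]
force: [0.3, 0.3, 0.2]
gripper_width: 0.6
time_s: 58.55
ee_pos: [459.2, -84.3, 201.7]
ee_rot: [-179.9, -0.1, 82.2]
force: [-0.1, 0.7, 0.3]
gripper_width: 0.6
car pos [ 15.4 -36.3]
at [460.2 -83.9 201.8] [-179.9   -0.    82.3] w 0.3 F [-0.4  0.  -0.3] t 58.6
tool off m [0.0942 0.0158 0.1498] rot [-0.1 -0.  -0. ]
```

View pics/w21.png

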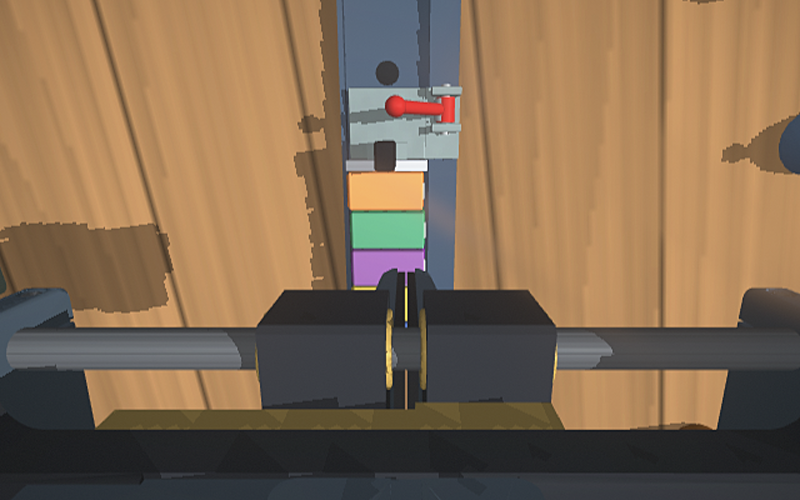

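View pics/s7.png

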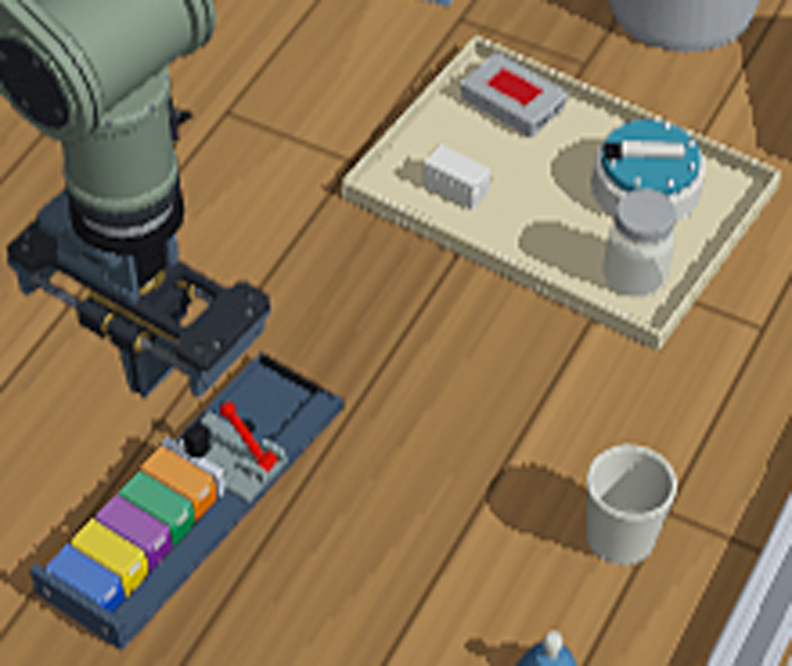

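```bash

python3 - <<'E'
from h import *
show('w21',(260,50,380,240),4,'w21c')
t=car(ray('w21',396/1.25,105/1.25,66.5)); b=car(ray('w21',385.5/1.25,155/1.25,66)); print(t,b,t-b)
for a in (0,.1,.25,.4):
  an=np.radians(-38)+a; print(a,44+59*np.sin(an), proj('w21',[*wor((44+59*np.sin(an),52)),20+59*np.cos(an)])*1.25)
t=car(ray('w2',260+233/4,373/4,66.5)); b=car(ray('w2',260+193.5/4,480/4,66)); print('start',t,b,t-b)
E
```

```text
[ 9.45091102 51.81226887] [ 2.18766388 19.85314938] [ 7.26324713 31.95911948]
0 7.675972955786158 [393.27498468 104.7030543 ]
0.1 12.498960338668628 [400.61120862 104.35817027]
0.25 20.30766083257697 [412.82139962 103.92130428]
0.4 28.64844018653301 [426.14931912 103.59788681]
start [ 11.42922531 -56.57750889] [  1.91713719 -80.51751909] [ 9.51208812 23.9400102 ]
```

View pics/w21c.png

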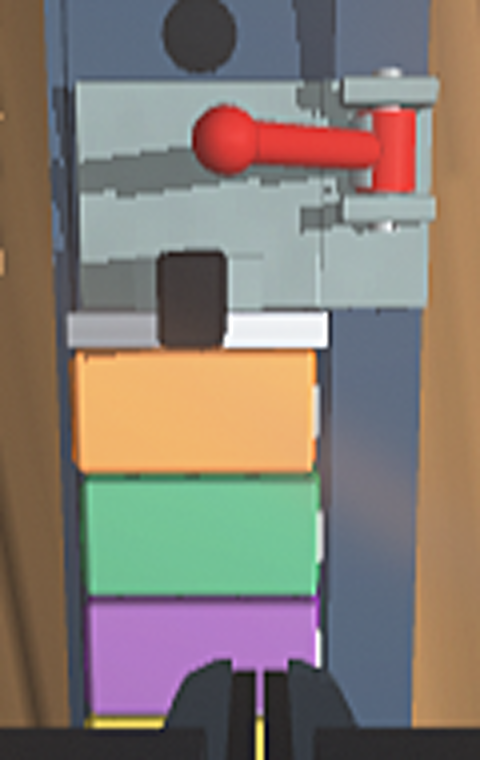

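```bash
python3 -c "
from workcell import env
s=env.state();print(s['time_s'],s['force']);print(env.job_done())"
```

```text
58.65 [-0.40425317  0.03739355 -0.31421458]
the job is handed in; nothing more can be done
None
```

I refilled the carrier and handed the job in at 58.7 s. No check failed, but the job-done call gives no verdict, so I don't have the official result.

**What I did:**
- I flipped the lever to its free stop, drew the slide back, and set the white box flat in the free corner of the tray.
- I put all five coloured boxes in the channel. From the end plate the order is blue, yellow, purple, green, orange.
- I ran the slide up until the push force rose to about 12 N with no further movement. That put its face at about +8 mm, where a closed row of five should end.
- I flipped the lever back to its locked stop.

**What the last checks showed:**
- **Lever:** its measured tip position matches an angle of about 0 rad, the same as at the start.
- **Row:** the scene view shows all five boxes lids up and side by side. The close-up shows no gaps from the slide to the purple box, but the gripper hid the two nearest the end plate. The orange box sits about 2 mm off mid-channel, inside the 8 mm limit.
- **White box and bystanders:** the white box lies flat, lid up, in the tray. I saw no bystander moved in the last views, but the syrup bottle and vial block were out of frame.
- **Gripper:** it was clear of everything and the wrist force read near zero.

**One disagreement along the way:** my first pixel readings from the scene camera put the orange box about 8 mm off. The wrist camera matched both pictures, so I used wrist measurements for every pick. The tab's position while pinched set the channel's centre line.

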